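Switch the line to purge and open the recessed purge stem

ROBOT

A 6-joint arm with a two-finger parallel gripper is mounted at the origin on the work surface. World frame = base frame: x ahead of the robot, y to its left, z up, the work surface at z = 0. Lengths are in m, angles in rad, forces in N, time in s.
With the tool pointing down it reaches from about 0.4 to 0.925 m from the base axis. Payload 3.4 kg.
Tool frame: the origin (TCP) lies at the very end of the fingers, on their centre line; the grasp point (between the pads) lies 19 mm behind it; z points along the fingers, y is the direction in which the jaws open and shut (so a half turn about z gives the same grasp; the last joint's range is limited). The gripper opens to 85 mm and grips with 20 to 120 N. Pads are 22 mm wide; open, the fingers measure 114 mm over their backs; the gripper's body (76 mm by 85 mm) begins 54 mm behind the grasp point. The pads swing forward as they close: fully open they stand 13 mm farther back than shut.
Start: joints at [-1.188, 0.307, 1.506, -0, 1.328, -0.073], TCP at [0.254, -0.516, 0.231] pointing down, gripper open.
Joint ranges: [-3.12, 3.12], [-1.05, 2.28], [0.14, 2.33], [-1.42, 4.57], [0.1, 2.73], [-2.68, 2.68]. Speed limits (rad/s): [2.57, 2.57, 3.14, 3.14, 3.14, 3.14].

INTERFACE

Orientations are given as a unit quaternion [x, y, z, w].
In Python, from rig import r gives the robot as it stands.
- The arm moves only by the tool servo_tool, never from a script. Its argument "series" is a list of rows, each a list of 3 entries, a list of its own where there are three numbers: the closure in counts, from 0 (fully open) to 255 (shut), then the shift along the tool's x, y, z in mm, then the turn about the tool's z in degrees. A call has 1 to 8 rows; each row shifts and turns the pose as measured when the row begins, along the tool's axes as they then stand; what a row does not reach is not made up. A row lasts 1/10 s, in which the tool goes at most 50 mm and 8.59 degrees, less where a joint would pass 70% of its speed; a pose out of reach is approached as far as the arm can. A call is refused whole if a number of a shift passes 50 or a number of a turn 8.59, either way. A call with a gripper value outside its range is refused whole. The fingers move at their own pace and stop on an object; "newtons" is the grip in N (left out, the last holds). Time passes only in rows, so rows that do not move let the fingers close. It gives the time, the measured TCP pose, the force and the opening at its end, in the units of the state.
- r.get_state(): the state, without advancing time (a new reading comes with each control period).
- r.get_image(name): name is "side" or "top"; returns the picture (480x640x3 uint8, red, green, blue); there is no depth.
- r.calibration(name): a dict with "fx", "fy", "cx", "cy" (pixels), "eye" and "attitude" of the camera in the world. Camera axes: x right, y up, looking along -z (the intrinsics and any distortion apply to the point x, -y, -z); pixel columns grow to the right and rows downward; lengths in m; the calibration is good to about 2 mm. A picture is of the moment at which its call begins. calibration takes no time and is no camera call.
- r.job_done(): hands the job in, once; it reports no verdict.
The state is a dict: "time": time; "joint_positions": joint angles; "joint_vel": joint speeds; "tau": joint torques, N m; "eef_pos": TCP position; "tcp_rot": TCP orientation; "contact_force": force on the tool from outside, world axes, zero at the start; "torque": the same for the moment, N m; "opening": finger opening in m.
Only numpy, scipy, OpenCV 4.12 (cv2) and the standard library are available. Lean on these libraries where they do the work, as an engineer would, in place of code of your own. Each camera call takes 0.05 s, during which the arm holds its last target.

TASK

Set this solvent line to purge: push the black selector knob down against its spring, turn it clockwise from the white mark to the green mark and let it pop back up there. Then take the orange T-key from its stand, lower it gently down the blue-ringed bore of the aluminium block until its socket is fully over the square stem, turn the stem anticlockwise to its stop, and leave the key standing in the bore. Do not disturb the other things on the bench.

Things in the scene. Friction and masses are not known exactly. Their poses are not given: they have to be found in the camera images.
- sel_press (a joint): how far the selector knob is pushed down, m: 0 up, 0.009 at the bottom stop. Its spring pushes up with 5 N when up, 12 N at the bottom. Keep it pushed while turning: the knob is locked in its notch until pushed at least 0.0065 m; pushed deeper than that it turns freely (under 0.05 N m)
- sel_knob (a joint): angle of the selector knob, rad, growing clockwise seen from above. 0: pointer at the white mark (start, within 0.04), 1.047: green mark, 2.094: red mark. At each mark there is a notch with 0.07 rad of play either way; let go within 0.08 rad of a mark and the knob springs up into the notch and is held; between marks it stays down. It turns no further than -0.09 and 2.19
- sel_grip (a point): grip point of the selector knob, on its vertical axis; it moves and turns with the knob. The black knob is a bar grip 50 mm long (x, the white-striped pointer end towards +x), 16 mm thick (y) and 34 mm high, standing on a round flange 54 mm across and 8 mm thick. The point is 12 mm below the top of the bar and 22 mm above the flange's upper face
- sel_green (a point): middle of the green mark on the top plate of the selector's slate-grey housing (120 x 120 x 60 mm, fixed); it lies 42.5 mm from the knob's axis. The white mark lies 60 degrees anticlockwise of it and the red mark 60 degrees clockwise (seen from above)
- bore_mouth (a point): centre of the mouth of the blue-ringed round bore in the top of the fixed aluminium block (110 x 110 x 100 mm); x and y axes along the block's sides. The bore is vertical, 37 mm wide and 90 mm deep, with a flat floor
- stem_top (a point): top centre of the brass stem that stands in the middle of the bore's floor, 72 mm below the mouth. The stem is 10 x 10 mm square and 18 mm high, its top 5 mm tapering to 5 x 5 mm; the x and y axes of this point are those of the square's sides and turn with the stem
- stem (a joint): angle of the stem, rad, growing anticlockwise seen from above: 0 shut (square parallel to the block's sides), 1.2 at its open stop. It starts between 0 and 0.15 and has about 0.1 N m of friction; it stays where it is left
- tkey: T-key, upright in its stand at the start, about 0.2 kg; origin at the centre of its lower end. Flat orange handle bar 80 mm long (x), 14 mm thick (y), 26 mm high, underside 130 mm above the origin; below it a steel shaft 12 mm across. It stays upright on the stem when let go
- key_grip (a point): centre of the T-key's handle bar, on the key's axis, 143 mm above its lower end; axes as the key's
- key_tip (a point): centre of the key's lower end, the mouth of its socket: a 20 x 20 mm body 28 mm high, sides along the key's x and y, with a square hole 12 x 12 mm, 20 mm deep. On the 10 mm stem it has 0.23 rad of play either way. Fully home, this end rests on the bore's floor, 18 mm below stem_top
- key_stand: grey fixed stand, 90 x 90 x 70 mm; origin at the centre of its underside. The key stands in its 23 mm square pocket, 62 mm deep, lower end 8 mm above the bench
- amber_bottle: bystander: amber bottle, 60 mm across, 130 mm high, origin at the centre of its underside
- beaker: bystander: glass beaker, 68 mm across, 80 mm high, origin at the centre of its underside
- cream_jar: bystander: small clear jar with white cap, 44 mm across, 55 mm high, origin at the centre of its underside
- seal_tin: bystander: flat steel tin, 52 mm across, 22 mm high, origin at the centre of its underside
- spanner: bystander: steel spanner lying flat, 110 mm long
- fit_tray: bystander: white open tray, 70 x 85 x 30 mm, origin at the centre of its underside
There are look-alikes about, which are no part of the job. What is meant by the tkey is not yellow, and is the larger of those in its own colour.

How it is judged:
On the way, in this order (a step that is already met when the one before it is completed fails the run):
1. the selector knob is pushed down and turned away from the white mark (value of joint sel_press above 0.005 m and value of joint sel_knob above 0.3 rad).
2. the knob has popped up at the green mark (value of joint sel_press below 0.002 m and value of joint sel_knob between 0.9 and 1.2 rad), for 0.2 s.
3. the T-key's socket is over the stem, which is not yet open (horizontal distance between key_tip and stem_top below 0.005 m and z of key_tip in the frame of stem_top below -0.013 m and value of joint stem below 0.5 rad), for 0.1 s.
4. the stem is turned to its open stop with the key on it (value of joint stem above 1.05 rad and z of key_tip in the frame of stem_top below -0.01 m and horizontal distance between key_tip and stem_top below 0.006 m), for 0.1 s.
At the end, for the whole second after the job is handed in: Knob up (within 2 mm) in the notch at the green mark (0.9 to 1.2 rad); stem open (over 1.05 of its 1.2 rad); key at rest in the bore, within 0.2 rad of upright, its socket over the stem (lower end 10 mm or more below the stem's top, within 6 mm of its axis) (all of step 2 and all of step 4 and angle between tkey's own z axis and vertical below 0.2 rad and linear speed of tkey below 0.03 m/s); the robot touches nothing.
It fails at once if the knob is forced round without being pushed down (value of joint sel_press below 0.003 m and value of joint sel_knob between 0.2 and 0.8 rad).
It fails at once if the key is dropped down the bore (faster than 0.6 m/s while over the stem) (horizontal distance between key_tip and stem_top below 0.015 m and height (world z) of key_tip below 0.1 m and linear speed of tkey above 0.6 m/s).
It fails at once if a bystander is moved more than 40 mm (distance of any of amber_bottle, beaker, cream_jar, seal_tin, spanner, fit_tray from where it was at the start of the episode above 0.04 m).
It fails at once if a bystander is knocked over (angle between any of amber_bottle, beaker, cream_jar's own z axis and vertical above 0.8 rad).
It also fails if it takes over 64 s, if anything falls off the work surface, if the arm or the gripper's body presses on something with over 40 N, if the wrist force passes 120 N, or if a joint passes its speed limit or range.

## Working session

There is one attempt and no reset: what is moved stays moved. The work goes in short steps, Python scripts to look and compute and a tool call to move; the robot and the scene stay as the last step left them, time stands still between calls to the robot, and variables do not carry over. Pictures are saved under pics/ and viewed, and the job is handed in when it is done.

Besides the shell and the picture viewer there is one more tool, called after "Emit:" by a JSON object that holds its "api" and its "payload". servo_tool: Moves the arm, as the interface text tells. Its arguments: {"type":"object","properties":{"series":{"type":"array","items":{"type":"array"}},"newtons":{"type":"number"}},"required":["series"]}

```bash
ls; mkdir -p pics
python3 - <<'E'
from rig import r
import cv2,json
for n in ("side","top"):
    im=r.get_image(n); cv2.imwrite(f"pics/{n}0.png",im[:,:,::-1]); c=r.calibration(n); print(n,c)
print(r.get_state())
E
```

```text
pics
side {'fx': 552.9849105632622, 'fy': 552.9849105632622, 'cx': 318.2725067517352, 'cy': 241.07170017334607, 'eye': array([-0.04053173,  0.68597057,  0.60594377]), 'attitude': array([-0.16710941,  0.46476975,  0.81563333, -0.30133999])}
top {'fx': 438.11873159447345, 'fy': 438.11873159447345, 'cx': 322.66267747543117, 'cy': 236.17097422760142, 'eye': array([0.35149293, 0.05253068, 0.9801671 ]), 'attitude': array([ 0.05962948, -0.06050626, -0.69604977,  0.71295023])}
{'time': 0.1, 'joint_positions': array([-1.18751710e+00,  3.07459923e-01,  1.50752498e+00,  6.50071952e-06,
        1.32840851e+00, -7.35002447e-02]), 'joint_vel': array([ 0.00045915, -0.00356861, -0.00284786,  0.0003116 ,  0.00032355,
        0.00222161]), 'tau': array([-1.44525184e-04, -4.58529139e+01, -2.52608764e+01, -1.79435497e-04,
        5.58164684e-03,  1.69295055e-05]), 'eef_pos': array([ 0.25335695, -0.51548273,  0.23050178]), 'tcp_rot': array([ 9.74032019e-01,  2.26408515e-01, -1.35785730e-04, -8.90088863e-04]), 'contact_force': array([-0.81693   ,  0.78292804,  0.52945027]), 'torque': array([ 0.013425  , -0.02779812, -0.04242153]), 'opening': 0.08590916249398942}
```

View pics/side0.png

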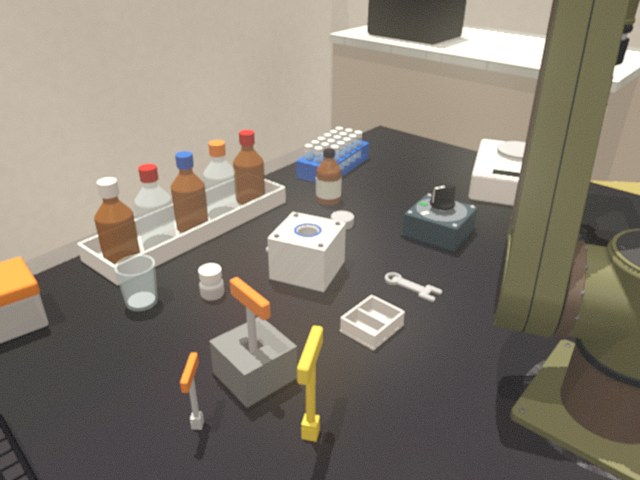

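View pics/top0.png

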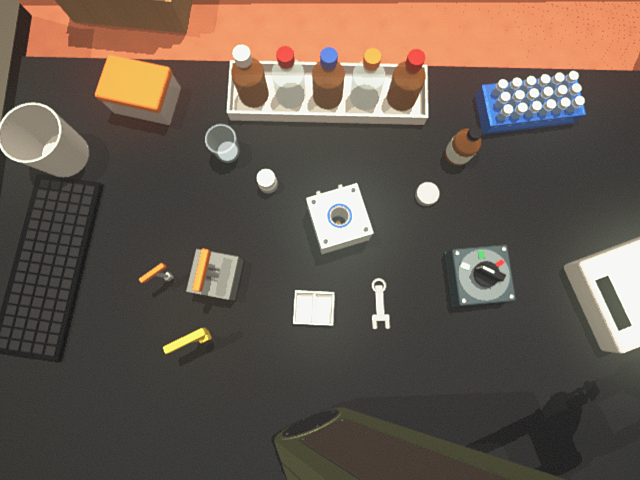

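The scene matches the description. In the top view the selector is at about (482,275), the blue-ringed bore at (340,215), and the big orange key in its stand at (202,270). Next I'll zoom in.

```bash
cat > h.py <<'E'
import numpy as np, cv2
from scipy.spatial.transform import Rotation as R
from rig import r
def ray(n,u,v):
    c=r.calibration(n); d=np.array([(u-c['cx'])/c['fx'],-(v-c['cy'])/c['fy'],-1.])
    return np.array(c['eye']),R.from_quat(c['attitude']).apply(d)
def plane(n,u,v,z):
    e,d=ray(n,u,v); return e+d*(z-e[2])/d[2]
def proj(n,p):
    c=r.calibration(n); q=R.from_quat(c['attitude']).inv().apply(np.array(p)-c['eye'])
    return c['cx']+c['fx']*q[0]/-q[2], c['cy']-c['fy']*q[1]/-q[2]
def tri(a,b):
    (e1,d1),(e2,d2)=ray('top',*a),ray('side',*b)
    d1/=np.linalg.norm(d1); d2/=np.linalg.norm(d2)
    s=np.linalg.lstsq(np.c_[d1,-d2],e2-e1,rcond=None)[0]
    p,q=e1+s[0]*d1,e2+s[1]*d2
    return (p+q)/2,np.linalg.norm(p-q)
def crop(im,x,y,w,h,k): return cv2.resize(im[y:y+h,x:x+w],None,fx=k,fy=k,interpolation=cv2.INTER_CUBIC)
E
python3 - <<'E'
import cv2,numpy as np
from h import crop
t=cv2.imread('pics/top0.png'); s=cv2.imread('pics/side0.png')
a=np.vstack([np.hstack([crop(t,440,235,80,60,5),crop(t,300,175,80,60,5)]),np.hstack([crop(t,170,240,80,60,5),crop(s,400,180,80,60,5)])])
cv2.imwrite('pics/z0.png',a)
b=np.vstack([np.hstack([crop(s,265,210,80,60,5),crop(s,215,270,80,60,5)])])
cv2.imwrite('pics/z1.png',b)
E
```

```text
(no output)
```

View pics/z0.png

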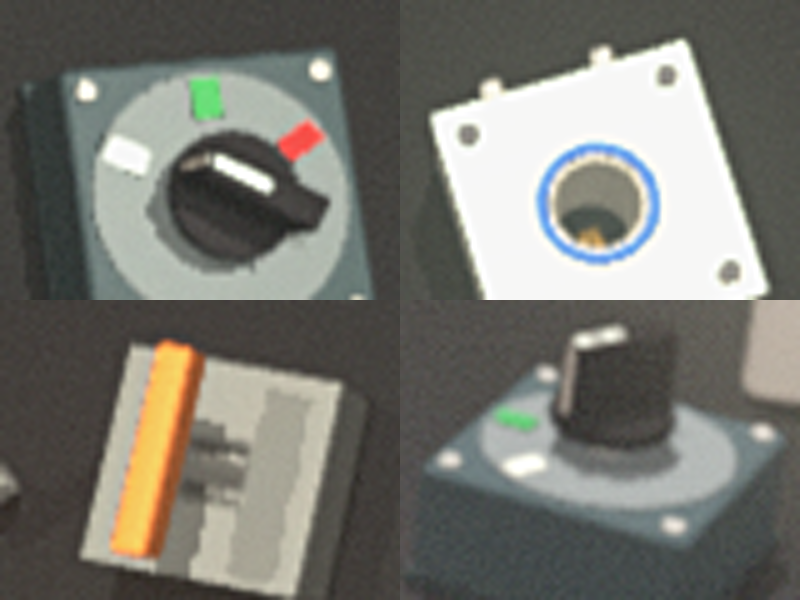

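View pics/z1.png

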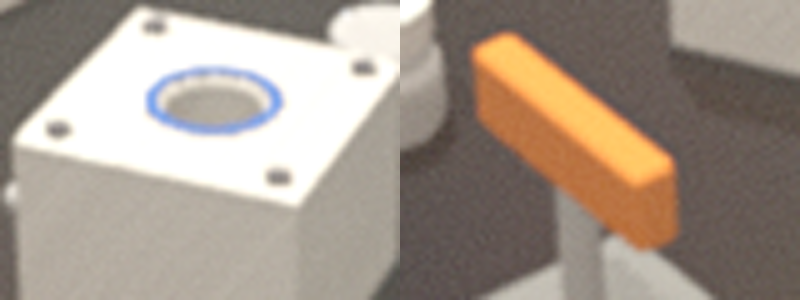

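Run:
```python
from h import *
ims={n:cv2.imread(f'pics/{n}0.png') for n in('top','side')}
H={n:cv2.cvtColor(i,cv2.COLOR_BGR2HSV) for n,i in ims.items()}
def blob(n,lo,hi,box,amin=8):
    x,y,w,h=box; m=cv2.inRange(H[n],lo,hi); q=np.zeros_like(m); q[y:y+h,x:x+w]=m[y:y+h,x:x+w]
    k,l,st,c=cv2.connectedComponentsWithStats(q)
    i=1+np.argmax(st[1:,4]); return c[i],st[i,4],(l==i).astype(np.uint8)
# marks
g=blob('top',(45,80,80),(85,255,255),(440,235,80,60)); rd=blob('top',(0,130,120),(8,255,255),(440,235,80,60)); 
x,y,w,h=458,260,14,14
wm=blob('top',(0,0,200),(180,60,255),(458,260,14,14))
P=[plane('top',*b[0],0.06) for b in(wm,g,rd)]
for b,p in zip((wm,g,rd),P): print(b[0],b[1],p)
P=np.array(P)[:,:2]
A=np.c_[2*P,np.ones(3)];s=np.linalg.solve(A,(P**2).sum(1));c=s[:2];print('circ',c,np.sqrt(s[2]+c@c), np.linalg.norm(P[0]-P[2])/np.sqrt(3))
# better: center from known angles
ang=[np.degrees(np.arctan2(*(p-c)[::-1])) for p in P];print(ang)
# side view green/white
g2=blob('side',(45,80,80),(85,255,255),(400,180,80,60));print('side green',g2[0],tri(g[0],g2[0]), plane('side',*g2[0],0.06))
# bore ring
for n,b in(('top',(300,175,80,80)),('side',(265,210,80,60))):
    k=blob(n,(100,90,100),(125,255,255),b); el=cv2.fitEllipse(cv2.convexHull(cv2.findNonZero(k[2]))); print(n,'ring',k[0],el, plane(n,*el[0],0.1))
    e=el[0]; globals()['e_'+n]=e
print(tri(e_top,e_side))
# block top white
for n,b in(('top',(300,175,80,80)),):
    k=blob(n,(0,0,200),(180,40,255),b); q=cv2.minAreaRect(cv2.findNonZero(k[2])); bx=cv2.boxPoints(q)
    pp=np.array([plane(n,*p,0.1) for p in bx]);print(pp, [np.degrees(np.arctan2(*(pp[(i+1)%4]-pp[i])[1::-1])) for i in range(4)],[np.linalg.norm(pp[(i+1)%4]-pp[i]) for i in range(4)])
# key: bright top face
for n,b in(('top',(170,240,45,60)),('side',(215,270,80,60))):
    for vmin in (120,215,235):
        k=blob(n,(5,130,vmin),(22,255,255),b); q=cv2.minAreaRect(cv2.findNonZero(k[2])); bx=cv2.boxPoints(q)
        pp=np.array([plane(n,*p,0.164) for p in bx]); print(n,vmin,k[1],q,pp.mean(0),[np.degrees(np.arctan2(*(pp[(i+1)%4]-pp[i])[1::-1])).round(1) for i in range(4)],[np.linalg.norm(pp[(i+1)%4]-pp[i]).round(4) for i in range(4)])
```

```text
[465.06451613 265.5       ] 62 [ 0.4540899  -0.24846104  0.06      ]
[480.72093023 254.20930233] 43 [ 0.47890793 -0.28240854  0.06      ]
[499.44117647 262.82352941] 34 [ 0.46151302 -0.32129174  0.06      ]
circ [ 0.43700644 -0.28699588] 0.04215184913592751 0.042266669432206
[np.float64(66.09109404149402), np.float64(6.247810813770191), np.float64(-54.451784160858296)]
side green [422.5 203.5] (array([ 0.47835238, -0.28158704,  0.06258654]), np.float64(0.0004609976884695709)) [ 0.48063573 -0.28633366  0.06      ]
top ring [339.45535714 215.25      ] ((339.2747802734375, 215.1550750732422), (23.500001907348633, 24.022476196289062), 117.46392059326172) [0.54732374 0.02014212 0.1       ]
side ring [295.77777778 230.55555556] ((298.0710754394531, 229.57345581054688), (6.580688953399658, 7.86725378036499), 60.481876373291016) [0.56056915 0.02932208 0.1       ]
(array([0.55405436, 0.0248407 , 0.09901671]), np.float64(0.01590926084457815))
[[ 0.58806682  0.09272194  0.1       ]
 [ 0.62501963 -0.01500897  0.1       ]
 [ 0.51171833 -0.04981049  0.1       ]
 [ 0.47628629  0.05590078  0.1      
[... 1400 characters left out ...]
4(-8.2)] [np.float64(0.037), np.float64(0.1014), np.float64(0.0322), np.float64(0.0962)]
side 215 381 ((249.19512939453125, 291.756103515625), (44.66569519042969, 9.05807876586914), 38.65980911254883) [0.42186396 0.28146509 0.164     ] [np.float64(-67.4), np.float64(170.4), np.float64(108.1), np.float64(-8.9)] [np.float64(0.0183), np.float64(0.0843), np.float64(0.0163), np.float64(0.0821)]
side 235 354 ((249.08151245117188, 291.3993225097656), (44.006866455078125, 8.438660621643066), 38.990997314453125) [0.4225435  0.28100672 0.164     ] [np.float64(-67.7), np.float64(170.1), np.float64(107.9), np.float64(-9.2)] [np.float64(0.0171), np.float64(0.0833), np.float64(0.0152), np.float64(0.0813)]
```

Run:
```python
from h import *
print(tri((488.8,269.4),(439.8,187.8)))
ims={n:cv2.imread(f'pics/{n}0.png') for n in('top','side')}
for z in(.1,.105,.11,.115,.12):
    p=plane('top',488.8,269.4,z); print(z,p,proj('side',p), proj('side',[.437,-.287,z]))
# ring in side: all blue pixels
h=cv2.cvtColor(ims['side'],cv2.COLOR_BGR2HSV); m=cv2.inRange(h,(100,70,90),(128,255,255))[210:270,265:345]
el=cv2.fitEllipse(cv2.convexHull(cv2.findNonZero(m))); c=(el[0][0]+265,el[0][1]+210); print(el,c,plane('side',*c,.1), tri((339.35,215.2),c))
# block screws in top image: dark blobs
t=crop(ims['top'],295,170,90,90,8); cv2.imwrite('pics/z2.png',t)
```

```text
(array([ 0.4411282 , -0.27832881,  0.11288845]), np.float64(0.000985956667140831))
0.1 [ 0.44289117 -0.28298653  0.1       ] (np.float64(439.19619162789576), np.float64(192.41039001760902)) (np.float64(442.6316872240004), np.float64(192.5891138386027))
0.105 [ 0.44237196 -0.28108054  0.105     ] (np.float64(439.24255257675196), np.float64(190.62429160624015)) (np.float64(442.924056779016), np.float64(190.43521040547438))
0.11 [ 0.44185275 -0.27917456  0.11      ] (np.float64(439.2892426847792), np.float64(188.82551203352472)) (np.float64(443.2177197880019), np.float64(188.271778022086))
0.115 [ 0.44133354 -0.27726857  0.115     ] (np.float64(439.33626546997357), np.float64(187.0139157654167)) (np.float64(443.51268485342086), np.float64(186.0987533135967))
0.12 [ 0.44081433 -0.27536258  0.12      ] (np.float64(439.3836245006432), np.float64(185.18936532954555)) (np.float64(443.80896065418915), np.float64(183.91607234192827))
((42.269447326660156, 19.63396453857422), (12.075165748596191, 26.29583168029785), 88.98008728027344) (307.26944732666016, 229.63396453857422) [0.54759176 0.01831497 0.1       ] (array([0.54671379, 0.0198251 , 0.1010454 ]), np.float64(0.0006898965823837974))
```

View pics/z2.png

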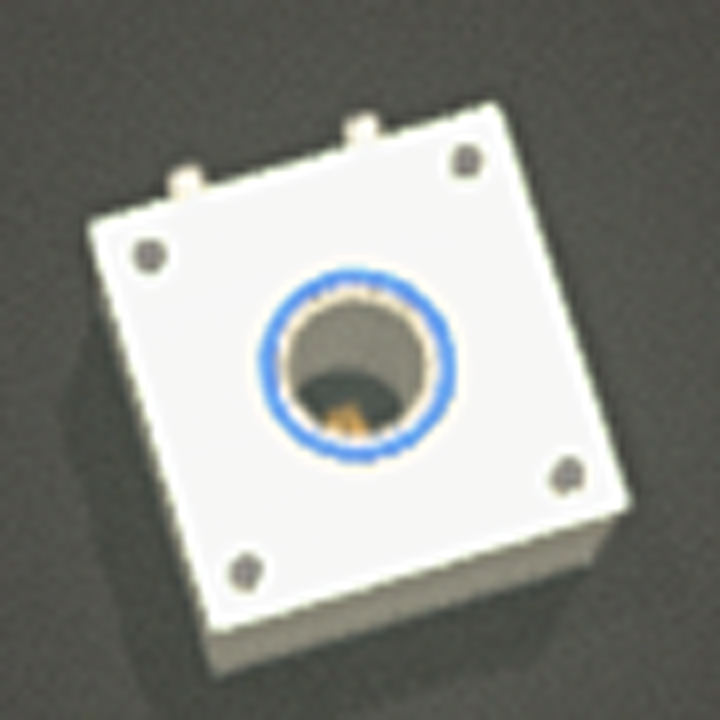

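```bash
cat >> h.py <<'E'
def phi(s): 
    x=R.from_quat(s['tcp_rot']).apply([1,0,0]); return np.degrees(np.arctan2(x[1],x[0]))
def go(p,ph=None):
    s=r.get_state(); M=R.from_quat(s['tcp_rot']); d=np.array(p)-s['eef_pos']
    print('t',s['time'],'pos',s['eef_pos'].round(4),'phi',round(phi(s),2),'q',s['joint_positions'].round(3),'F',s['contact_force'].round(1),'T',s['torque'].round(2),'open',round(s['opening'],4))
    print('tool z',M.apply([0,0,1]).round(4),'delta tool mm',(M.inv().apply(d)*1000).round(1), 'turn', None if ph is None else round((phi(s)-ph+180)%360-180,2))
E
python3 - <<'E'
from h import *
go([.437,-.287,.20],66)
S=np.array([(149,256),(466,162),(567,475),(246,572)])/8+[295,170]
P=np.array([plane('top',*p,.1) for p in S])[:,:2]
print(P.mean(0),[np.degrees(np.arctan2(*(P[(i+1)%4]-P[i])[::-1]))%90 for i in range(4)])
# instrument & others
for n,p in dict(instr=(565,265),amber=(463,158),beaker=(222,145),jar=(266,182),rack=(480,95)).items(): print(n,plane('top',*p,0.05))
E
```

```text
t 0.1 pos [ 0.2534 -0.5155  0.2305] phi 26.17 q [-1.188  0.307  1.508  0.     1.328 -0.074] F [-0.8  0.8  0.5] T [ 0.01 -0.03 -0.04] open 0.0859
tool z [-7.0e-04  1.7e-03 -1.0e+00] delta tool mm [ 265.6 -124.    30.8] turn -39.83
[0.54637555 0.01940107] [np.float64(18.37922656996409), np.float64(18.091464170556577), np.float64(18.391697106821184), np.float64(18.164279639561176)]
instr [ 0.46140981 -0.46519291  0.05      ]
amber [ 0.69524467 -0.25465622  0.05      ]
beaker [0.71224886 0.28281699 0.05      ]
jar [0.62912257 0.18076708 0.05      ]
rack [ 0.84693688 -0.29810219  0.05      ]
```

Emit:
{"api": "servo_tool", "payload": {"series": [[0,[33,-15,0],-8],[0,[33,0,0],-8],[0,[33,0,0],-8],[0,[33,5,0],-8],[0,[30,5,0],-8]], "newtons": 60}}

```text
time: 0.6
eef_pos: [0.3725, -0.4001, 0.2276]
tcp_rot: [0.833, 0.553, -0.001, -0.003]
contact_force: [0.1, -0.8, -0.3]
opening: 0.0851
```

```bash
python3 -c "
from h import *
go([.437,-.287,.20],66)"
```

```text
t 0.6 pos [ 0.3725 -0.4001  0.2276] phi 67.21 q [-8.980e-01  2.730e-01  1.566e+00 -1.000e-03  1.308e+00 -5.000e-01] F [ 0.1 -0.8 -0.3] T [ 0.   -0.   -0.01] open 0.0851
tool z [-0.004   0.0039 -1.    ] delta tool mm [129.2  15.8  27.8] turn 1.21
```

Emit:
{"api": "servo_tool", "payload": {"series": [[0,[30,4,7],1],[0,[35,4,7],0],[0,[35,4,7],0],[0,[28,4,7],0],[0,[0,0,0],0]]}}

```text
time: 1.1
eef_pos: [0.4413, -0.2808, 0.197]
tcp_rot: [0.836, 0.549, -0.0, -0.005]
contact_force: [-1.0, 0.1, 0.1]
opening: 0.0856
```

Run:
```python
from h import *
go([.437,-.287,.087],66)
for n in ("side","top"): cv2.imwrite(f"pics/{n}1.png",r.get_image(n)[:,:,::-1])
a=cv2.imread('pics/side1.png');b=cv2.imread('pics/top1.png')
cv2.imwrite('pics/z3.png',np.hstack([crop(a,370,100,130,160,3),crop(b,420,215,130,160,3)]))
```

```text
t 1.1 pos [ 0.4413 -0.2808  0.197 ] phi 66.56 q [-0.649  0.269  1.657  0.002  1.224 -0.241] F [-1.   0.1  0.1] T [-0.01  0.02 -0.01] open 0.0856
tool z [-0.0056  0.0072 -1.    ] delta tool mm [ -7.8  -0.6 110. ] turn 0.56
```

View pics/z3.png

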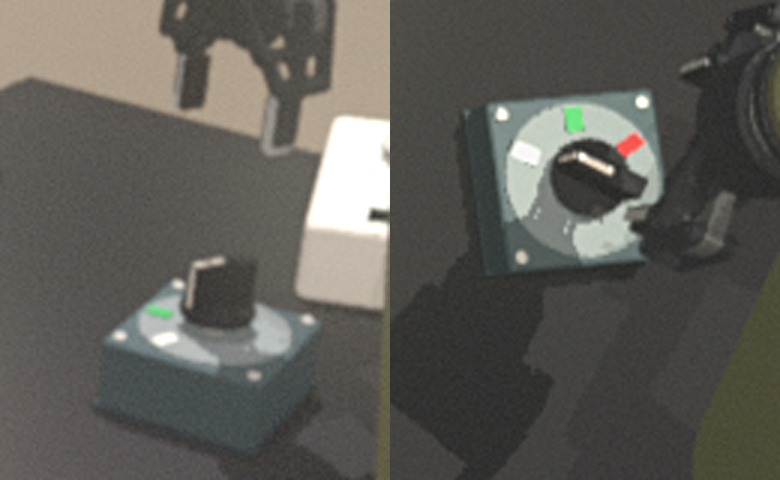

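Emit:
{"api": "servo_tool", "payload": {"series": [[0,[-2,0,15],0.5],[0,[-2,0,15],0],[0,[-2,0,15],0],[0,[-2,0,15],0],[0,[0,0,15],0],[0,[0,0,0],0]]}}

```text
time: 1.8
eef_pos: [0.4357, -0.2999, 0.1228]
tcp_rot: [0.841, 0.542, -0.002, 0.001]
contact_force: [-0.7, 0.7, 0.0]
opening: 0.0856
```

```bash
python3 -c "
from h import *
go([.437,-.287,.087],66)"
```

```text
t 1.8 pos [ 0.4357 -0.2999  0.1228] phi 65.61 q [-0.68   0.352  1.749 -0.004  1.04  -0.252] F [-0.7  0.7  0. ] T [ 0.   -0.01  0.02] open 0.0856
tool z [-0.0019 -0.003  -1.    ] delta tool mm [12.5 -4.1 35.8] turn -0.39
```

Emit:
{"api": "servo_tool", "payload": {"series": [[0,[6,-2,8],0],[0,[6,-2,8],0],[0,[0,0,8],0],[0,[0,0,0],0]]}}

```text
time: 2.2
eef_pos: [0.4372, -0.2892, 0.0988]
tcp_rot: [0.841, 0.541, -0.001, 0.002]
contact_force: [0.2, 0.1, 0.5]
opening: 0.0852
```

```bash
python3 -c "
from h import *
go([.437,-.287,.087],66)"
```

```text
t 2.2 pos [ 0.4372 -0.2892  0.0988] phi 65.44 q [-0.662  0.376  1.789 -0.005  0.973 -0.231] F [0.2 0.1 0.5] T [ 0.02  0.02 -0.05] open 0.0852
tool z [ 4.0e-04 -5.5e-03 -1.0e+00] delta tool mm [ 1.9 -1.1 11.8] turn -0.56
```

Emit:
{"api": "servo_tool", "payload": {"series": [[0,[1,-1,6],-0.5],[0,[1,0,5],0],[0,[0,0,0],0],[130,[0,0,0],0],[255,[0,0,0],0],[255,[0,0,0],0],[255,[0,0,0],0],[255,[0,0,0],0]], "newtons": 60}}

```text
time: 3.0
eef_pos: [0.4367, -0.2867, 0.0877]
tcp_rot: [0.838, 0.545, -0.002, 0.002]
contact_force: [2.2, -1.8, 3.3]
opening: 0.0152
```

Run:
```python
from h import *
go([.437,-.287,.078],66)
for n in ("side","top"): cv2.imwrite(f"pics/{n}2.png",r.get_image(n)[:,:,::-1])
a=cv2.imread('pics/side2.png');b=cv2.imread('pics/top2.png')
cv2.imwrite('pics/z4.png',np.hstack([crop(a,370,100,130,160,3),crop(b,420,215,130,160,3)]))
```

```text
t 3.0 pos [ 0.4367 -0.2867  0.0877] phi 66.08 q [-0.658  0.389  1.805 -0.007  0.945 -0.237] F [ 2.2 -1.8  3.3] T [-0.37 -0.54 -0.01] open 0.0152
tool z [-0.001 -0.006 -1.   ] delta tool mm [-0.1  0.4  9.7] turn 0.08
```

View pics/z4.png

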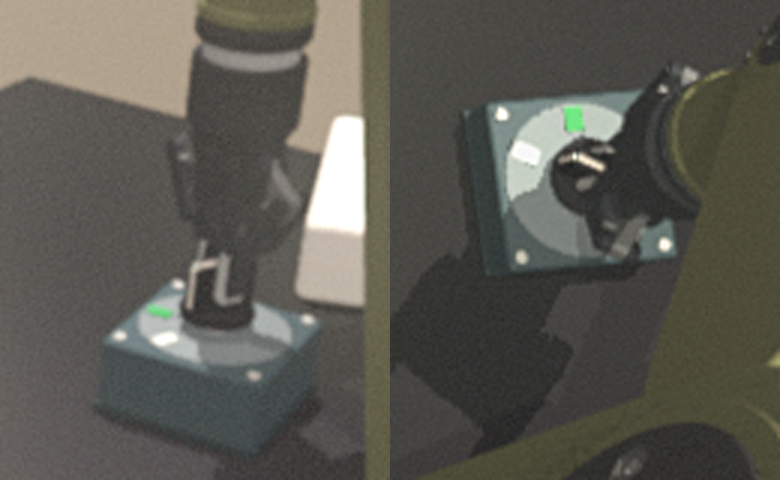

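The bar is gripped at 15 mm opening and well centred. Now I'll push it down.

Emit:
{"api": "servo_tool", "payload": {"series": [[255,[0,0,3],0],[255,[0,0,3],0],[255,[0,0,3],0],[255,[0,0,1],0]], "newtons": 90}}

```text
time: 3.5
eef_pos: [0.4368, -0.2868, 0.0808]
tcp_rot: [0.839, 0.545, -0.001, 0.003]
contact_force: [-3.6, 1.2, 9.6]
opening: 0.0149
```

```bash
python3 -c "
from h import *
go([.437,-.287,.0787],66)"
```

```text
t 3.5 pos [ 0.4368 -0.2868  0.0808] phi 66.03 q [-0.658  0.397  1.814 -0.006  0.925 -0.237] F [-3.6  1.2  9.6] T [0.3  0.55 0.  ] open 0.0149
tool z [ 0.0016 -0.0072 -1.    ] delta tool mm [-0.1  0.3  2.1] turn 0.03
```

Emit:
{"api": "servo_tool", "payload": {"series": [[255,[0,0,2.5],0],[255,[0,0,1],0]]}}

```text
time: 3.7
eef_pos: [0.4368, -0.2867, 0.0795]
tcp_rot: [0.839, 0.545, -0.001, 0.004]
contact_force: [-3.5, 1.9, 12.3]
opening: 0.0142
```

```bash
python3 -c "
from h import *
go([.437,-.287,.0787],66)"
```

```text
t 3.7 pos [ 0.4368 -0.2867  0.0795] phi 66.02 q [-0.659  0.398  1.816 -0.006  0.92  -0.237] F [-3.5  1.9 12.3] T [ 0.32  0.63 -0.01] open 0.0142
tool z [ 0.0026 -0.0078 -1.    ] delta tool mm [-0.1  0.3  0.8] turn 0.02
```

Emit:
{"api": "servo_tool", "payload": {"series": [[255,[0,0,0.7],4],[255,[0,0,0.5],6],[255,[0,0,0.5],6],[255,[0,0,0.5],6],[255,[0,0,0.5],6]]}}

```text
time: 4.2
eef_pos: [0.4367, -0.2868, 0.082]
tcp_rot: [0.948, 0.317, 0.001, 0.006]
contact_force: [-1.8, 0.9, 2.4]
opening: 0.0145
```

```bash
python3 -c "
from h import *
go([.437,-.287,.0787],6)"
```

```text
t 4.2 pos [ 0.4367 -0.2868  0.082 ] phi 37.02 q [-0.659  0.393  1.816 -0.006  0.921  0.27 ] F [-1.8  0.9  2.4] T [0.09 0.44 0.14] open 0.0145
tool z [ 0.0052 -0.01   -0.9999] delta tool mm [0.1 0.3 3.3] turn 31.02
```

Emit:
{"api": "servo_tool", "payload": {"series": [[255,[0,0,4],0],[255,[0,0,2],0]]}}

```text
time: 4.4
eef_pos: [0.4368, -0.2868, 0.0791]
tcp_rot: [0.949, 0.317, 0.001, 0.006]
contact_force: [-6.4, 4.2, 25.1]
opening: 0.0147
```

```bash
python3 -c "
from h import *
go([.437,-.287,.0787],6)"
```

```text
t 4.4 pos [ 0.4368 -0.2868  0.0791] phi 36.92 q [-0.659  0.397  1.821 -0.006  0.912  0.272] F [-6.4  4.2 25.1] T [ 0.71  1.21 -0.04] open 0.0147
tool z [ 0.0064 -0.011  -0.9999] delta tool mm [0.1 0.3 0.4] turn 30.92
```

Emit:
{"api": "servo_tool", "payload": {"series": [[255,[0,0,1.0],6],[255,[0,0,1.2],6],[255,[0,0,1.2],6],[255,[0,0,1.2],6],[255,[0,0,1],5],[255,[0,0,0.5],0]]}}

```text
time: 5.0
eef_pos: [0.4366, -0.2869, 0.0804]
tcp_rot: [0.998, 0.06, 0.004, 0.007]
contact_force: [-3.3, 2.4, 10.2]
opening: 0.0145
```

Run:
```python
from h import *
go([.437,-.287,.0877],6)
for n in ("side","top"): cv2.imwrite(f"pics/{n}3.png",r.get_image(n)[:,:,::-1])
a=cv2.imread('pics/side3.png');b=cv2.imread('pics/top3.png')
cv2.imwrite('pics/z5.png',np.hstack([crop(a,370,100,130,160,3),crop(b,420,215,130,160,3)]))
```

```text
t 5.0 pos [ 0.4366 -0.2869  0.0804] phi 6.9 q [-0.659  0.393  1.823 -0.006  0.91   0.796] F [-3.3  2.4 10.2] T [ 0.33  0.8  -0.02] open 0.0145
tool z [ 0.0095 -0.0138 -0.9999] delta tool mm [ 0.5  0.3 -7.2] turn 0.9
```

View pics/z5.png

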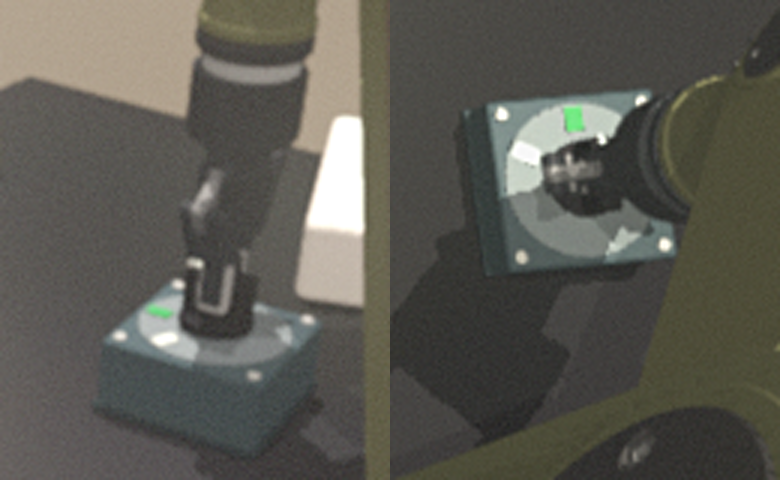

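The bar now points at the green mark, having turned about 59°. I'll let it rise with the gripper.

Emit:
{"api": "servo_tool", "payload": {"series": [[255,[0,0,-1.5],0.5],[255,[0,0,-2],0],[255,[0,0,-2],0],[255,[0,0,-2],0],[255,[0,0,-1],0]]}}

```text
time: 5.6
eef_pos: [0.4365, -0.2868, 0.0885]
tcp_rot: [0.998, 0.057, 0.005, 0.007]
contact_force: [2.1, -2.3, -8.3]
opening: 0.0142
```

```bash
python3 -c "
from h import *
go([.437,-.287,.0877],6)"
```

```text
t 5.6 pos [ 0.4365 -0.2868  0.0885] phi 6.59 q [-0.659  0.382  1.815 -0.006  0.929  0.801] F [ 2.1 -2.3 -8.3] T [-0.23 -0.04  0.  ] open 0.0142
tool z [ 0.01   -0.0139 -0.9999] delta tool mm [0.5 0.3 0.8] turn 0.59
```

Emit:
{"api": "servo_tool", "payload": {"series": [[0,[0,0,0],0],[0,[0,0,0],0],[0,[0,0,0],0],[0,[0,0,0],0],[0,[0,0,-10],0],[0,[0,0,-20],0],[0,[0,0,-20],0],[0,[0,0,-20],0]]}}

```text
time: 6.4
eef_pos: [0.4357, -0.2851, 0.1617]
tcp_rot: [0.998, 0.058, 0.004, 0.006]
contact_force: [0.4, -0.7, -0.0]
opening: 0.0856
```

Emit:
{"api": "servo_tool", "payload": {"series": [[0,[-10,0,-20],-8],[0,[-10,0,-20],-8],[0,[0,0,0],-8]]}}

```text
time: 6.7
eef_pos: [0.4173, -0.2897, 0.2095]
tcp_rot: [0.962, 0.271, 0.006, 0.011]
contact_force: [0.5, 0.5, -0.7]
opening: 0.0856
```

Run:
```python
from h import *
go([.423,.281,.24],170.7)
for n in ("side","top"): cv2.imwrite(f"pics/{n}4.png",r.get_image(n)[:,:,::-1])
a=cv2.imread('pics/side4.png');b=cv2.imread('pics/top4.png')
cv2.imwrite('pics/z6.png',np.hstack([crop(a,370,100,130,160,3),crop(b,420,215,130,160,3)]))
```

```text
t 6.7 pos [ 0.4173 -0.2897  0.2095] phi 31.47 q [-0.688  0.22   1.692 -0.003  1.205  0.335] F [ 0.5  0.5 -0.7] T [-0.02 -0.03  0.03] open 0.0856
tool z [ 0.0168 -0.018  -0.9997] delta tool mm [ 303.  -482.9  -40.7] turn -139.23
```

View pics/z6.png

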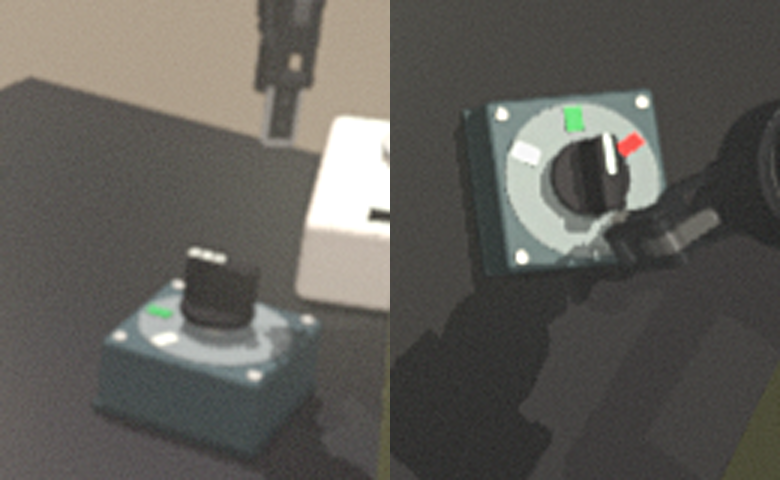

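The knob is up at green. Next is the transit to the key along an arc.

Emit:
{"api": "servo_tool", "payload": {"series": [[0,[28,-11,-10],-7],[0,[30,-10,-10],-7],[0,[31,-8,-10],-7],[0,[31,-6,-5],-7],[0,[32,-4,0],-7],[0,[32,-2,0],-7],[0,[32,0,0],-7],[0,[32,2,0],-7]]}}

```text
time: 7.6
eef_pos: [0.5261, -0.0554, 0.242]
tcp_rot: [0.725, 0.689, -0.001, 0.011]
contact_force: [1.8, -0.2, 0.3]
opening: 0.0852
```

```bash
python3 -c "
from h import *
go([.423,.281,.24],170.7)"
```

```text
t 7.6 pos [ 0.5261 -0.0554  0.242 ] phi 87.03 q [-0.175  0.226  1.595 -0.014  1.304 -0.12 ] F [ 1.8 -0.2  0.3] T [0.   0.01 0.02] open 0.0852
tool z [ 0.0136 -0.0161 -0.9998] delta tool mm [ 330.6 -120.3   -4.8] turn -83.67
```

Emit:
{"api": "servo_tool", "payload": {"series": [[0,[25,-9,0],-7],[0,[28,-6,0],-7],[0,[29,-3,0],-7],[0,[30,0,0],-7],[0,[29,4,0],-7],[0,[29,8,0],-7],[0,[27,11,0],-7],[0,[20,11,0],-7]]}}

```text
time: 8.4
eef_pos: [0.4558, 0.1714, 0.2361]
tcp_rot: [0.312, 0.95, -0.006, 0.007]
contact_force: [-0.1, 0.6, 0.3]
opening: 0.0856
```

```bash
python3 -c "
from h import *
go([.423,.281,.23],170.7)"
```

```text
t 8.4 pos [0.4558 0.1714 0.2361] phi 143.7 q [ 0.286  0.178  1.676 -0.018  1.283 -0.646] F [-0.1  0.6  0.3] T [ 0.04 -0.02  0.04] open 0.0856
tool z [ 0.0091 -0.015  -0.9998] delta tool mm [91.4 69.   4.2] turn -27.0
```

Emit:
{"api": "servo_tool", "payload": {"series": [[0,[20,15,0],-6],[0,[20,19,0],-7],[0,[17,22,0],-7],[0,[8,13,0],-5],[0,[0,0,0],0]]}}

```text
time: 8.9
eef_pos: [0.4253, 0.2699, 0.2336]
tcp_rot: [0.096, 0.995, -0.007, 0.003]
contact_force: [-0.2, -0.1, -0.1]
opening: 0.0856
```

Run:
```python
from h import *
go([.423,.281,.23],170.7)
for n in ("side","top"): cv2.imwrite(f"pics/{n}5.png",r.get_image(n)[:,:,::-1])
a=cv2.imread('pics/side5.png');b=cv2.imread('pics/top5.png')
cv2.imwrite('pics/z7.png',np.hstack([crop(a,180,180,130,160,3),crop(b,140,200,130,160,3)]))
```

```text
t 8.9 pos [0.4253 0.2699 0.2336] phi 168.98 q [ 0.493  0.207  1.643 -0.017  1.293 -0.881] F [-0.2 -0.1 -0.1] T [ 0.03 -0.04 -0.06] open 0.0856
tool z [ 0.0054 -0.0152 -0.9999] delta tool mm [ 4.5 10.5  3.4] turn -1.72
```

View pics/z7.png

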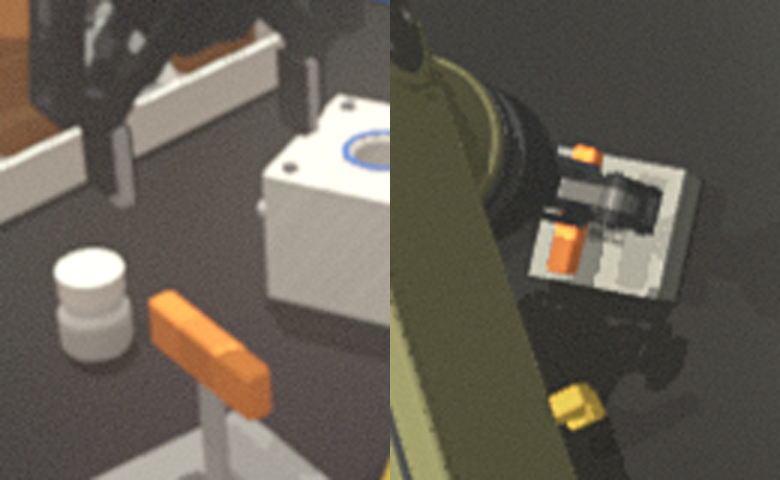

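Emit:
{"api": "servo_tool", "payload": {"series": [[0,[3,6,8],-1.7],[0,[1,4,12],0],[0,[0,0,12],0],[0,[0,0,12],0],[0,[0,0,0],0]]}}

```text
time: 9.5
eef_pos: [0.4242, 0.2751, 0.185]
tcp_rot: [0.088, 0.996, -0.009, 0.003]
contact_force: [-0.6, -1.1, 0.1]
opening: 0.0851
```

```bash
python3 -c "
from h import *
go([.423,.281,.133],170.7)"
```

```text
t 9.5 pos [0.4242 0.2751 0.185 ] phi 169.94 q [ 0.505  0.257  1.71  -0.02   1.18  -0.883] F [-0.6 -1.1  0.1] T [0.05 0.02 0.06] open 0.0851
tool z [ 0.0042 -0.0183 -0.9998] delta tool mm [ 2.6  6.5 51.9] turn -0.76
```

Emit:
{"api": "servo_tool", "payload": {"series": [[0,[2,5,4],-0.8],[0,[1,3,8],0],[0,[0,0,12],0],[0,[0,0,12],0],[0,[0,0,10],0],[0,[0,0,0],0]]}}

```text
time: 10.1
eef_pos: [0.4238, 0.2838, 0.136]
tcp_rot: [0.082, 0.997, -0.008, 0.004]
contact_force: [-0.1, -0.6, -0.1]
opening: 0.0855
```

```bash
python3 -c "
from h import *
go([.423,.281,.133],170.7)"
```

```text
t 10.1 pos [0.4238 0.2838 0.136 ] phi 170.61 q [ 0.52   0.316  1.768 -0.02   1.062 -0.877] F [-0.1 -0.6 -0.1] T [ 0.04  0.03 -0.01] open 0.0855
tool z [ 0.0057 -0.0172 -0.9998] delta tool mm [ 0.4 -2.9  3.1] turn -0.09
```

Emit:
{"api": "servo_tool", "payload": {"series": [[0,[0,-2.5,3],0],[100,[0,0,0],0],[150,[0,0,0],0],[255,[0,0,0],0],[255,[0,0,0],0],[255,[0,0,0],0],[255,[0,0,0],0]], "newtons": 60}}

```text
time: 10.8
eef_pos: [0.4248, 0.282, 0.1347]
tcp_rot: [0.082, 0.997, -0.007, 0.005]
contact_force: [-0.3, 0.1, -2.4]
opening: 0.013
```

Run:
```python
from h import *
go([.423,.281,.133],170.7)
for n in ("side","top"): cv2.imwrite(f"pics/{n}6.png",r.get_image(n)[:,:,::-1])
a=cv2.imread('pics/side6.png');b=cv2.imread('pics/top6.png')
cv2.imwrite('pics/z8.png',np.hstack([crop(a,180,250,130,160,3),crop(b,140,200,130,160,3)]))
```

```text
t 10.8 pos [0.4248 0.282  0.1347] phi 170.59 q [ 0.516  0.315  1.773 -0.02   1.053 -0.88 ] F [-0.3  0.1 -2.4] T [ 0.05 -0.   -0.03] open 0.013
tool z [ 0.0091 -0.0151 -0.9998] delta tool mm [ 1.6 -1.2  1.7] turn -0.11
```

View pics/z8.png

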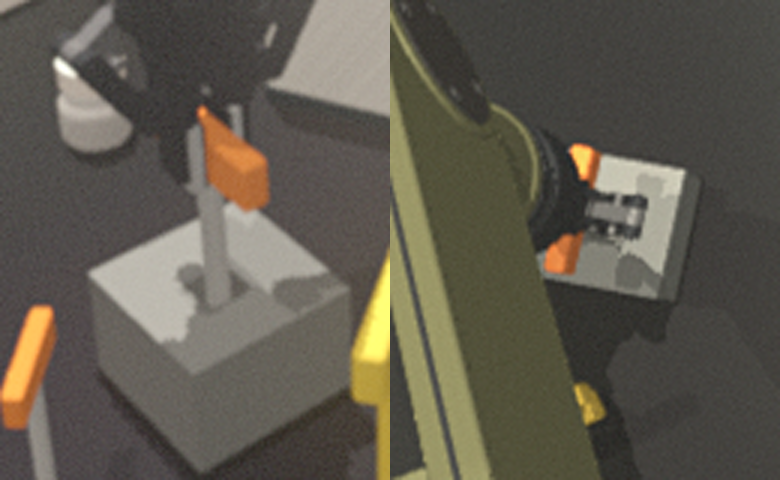

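Emit:
{"api": "servo_tool", "payload": {"series": [[255,[0,0,-5],0],[255,[0,0,-10],0],[255,[0,0,-14],0],[255,[0,0,-14],0],[255,[0,0,-14],0],[255,[0,0,-14],0]], "newtons": 80}}

```text
time: 11.5
eef_pos: [0.423, 0.2816, 0.2075]
tcp_rot: [0.082, 0.997, -0.009, 0.003]
contact_force: [0.0, 1.2, -2.6]
opening: 0.0128
```

```bash
python3 -c "
from h import *
go([.423,.281,.265],170.7)"
```

```text
t 11.5 pos [0.423  0.2816 0.2075] phi 170.62 q [ 0.518  0.238  1.673 -0.021  1.236 -0.882] F [ 0.   1.2 -2.6] T [ 0.05 -0.01 -0.03] open 0.0128
tool z [ 0.0052 -0.0194 -0.9998] delta tool mm [ -0.5  -1.7 -57.5] turn -0.08
```

Emit:
{"api": "servo_tool", "payload": {"series": [[255,[0,0,-15],0],[255,[0,0,-15],0],[255,[0,0,-15],0],[255,[0,0,-14],0],[255,[0,0,0],0]]}}

```text
time: 12.0
eef_pos: [0.4223, 0.2827, 0.2735]
tcp_rot: [0.082, 0.997, -0.008, 0.005]
contact_force: [0.3, 0.3, -2.9]
opening: 0.0129
```

```bash
python3 -c "
from h import *
go([.547,.02,.265],112.5)"
```

```text
t 12.0 pos [0.4223 0.2827 0.2735] phi 170.63 q [ 0.521  0.183  1.571 -0.02   1.389 -0.883] F [ 0.3  0.3 -2.9] T [ 0.06 -0.04  0.04] open 0.0129
tool z [ 0.0083 -0.0177 -0.9998] delta tool mm [-165.7 -238.7   14.2] turn 58.13
```

Emit:
{"api": "servo_tool", "payload": {"series": [[255,[-13,-18,0],5],[255,[-15,-18,0],5],[255,[-17,-17,0],5],[255,[-18,-16,0],5],[255,[-19,-14,0],5],[255,[-20,-12,0],5],[255,[-21,-10,0],5],[255,[-20,-8,0],5]]}}

```text
time: 12.8
eef_pos: [0.4958, 0.1094, 0.2733]
tcp_rot: [0.427, 0.904, -0.008, 0.004]
contact_force: [0.6, -0.1, -3.1]
opening: 0.013
```

```bash
python3 -c "
from h import *
go([.547,.02,.265],112.5)"
```

```text
t 12.8 pos [0.4958 0.1094 0.2733] phi 129.41 q [ 0.147  0.183  1.571 -0.018  1.39  -0.537] F [ 0.6 -0.1 -3.1] T [ 0.05 -0.04 -0.02] open 0.013
tool z [-0.     -0.018  -0.9998] delta tool mm [-101.4  -17.1    9.9] turn 16.91
```

Emit:
{"api": "servo_tool", "payload": {"series": [[255,[-20,-4,0],5],[255,[-20,-2,0],5],[255,[-20,0,0],5],[255,[-20,0,0],2],[255,[-13,0,0],0],[255,[0,0,0],0]]}}

```text
time: 13.4
eef_pos: [0.536, 0.0194, 0.2705]
tcp_rot: [0.563, 0.826, -0.01, 0.002]
contact_force: [-0.2, -0.2, -2.3]
opening: 0.0125
```

Run:
```python
from h import *
go([.547,.02,.265],112.5)
for n in ("side","top"): cv2.imwrite(f"pics/{n}7.png",r.get_image(n)[:,:,::-1])
a=cv2.imread('pics/side7.png');b=cv2.imread('pics/top7.png')
cv2.imwrite('pics/z9.png',np.hstack([crop(a,240,100,130,190,3),crop(b,280,130,130,190,3)]))
```

```text
t 13.4 pos [0.536  0.0194 0.2705] phi 111.45 q [-0.029  0.23   1.516 -0.02   1.404 -0.4  ] F [-0.2 -0.2 -2.3] T [ 0.04  0.03 -0.05] open 0.0125
tool z [-0.0088 -0.019  -0.9998] delta tool mm [-3.4 10.5  5.4] turn -1.05
```

View pics/z9.png

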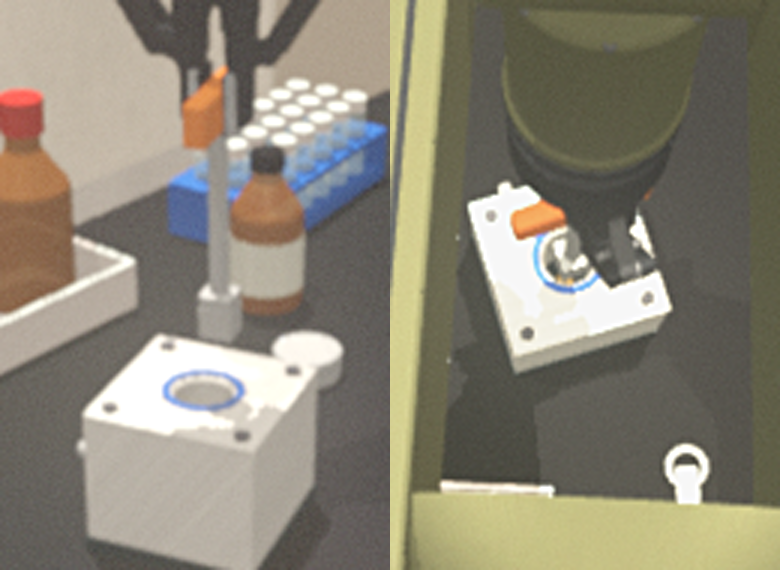

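Run:
```python
from h import *
go([.547,.02,.265],112.5)
a=cv2.imread('pics/side7.png');b=cv2.imread('pics/top7.png')
cv2.imwrite('pics/z10.png',np.hstack([crop(a,290,120,40,60+40,8)[:600]*1,crop(b,310,180,50,75,8)]) if 0 else np.hstack([cv2.resize(crop(a,285,140,50,75,8),(400,600)),cv2.resize(crop(b,315,180,50,75,8),(400,600))]))
for z in (.14,.145,.15):print(z,proj('side',[.535,.017,z]),proj('top',[.535,.017,z]))
```

```text
t 13.5 pos [0.5352 0.0209 0.2706] phi 111.5 q [-0.027  0.229  1.517 -0.018  1.405 -0.399] F [-0.   0.3 -2.7] T [0.03 0.01 0.02] open 0.0125
tool z [-0.0095 -0.0178 -0.9998] delta tool mm [-5.1 10.7  5.5] turn -1.0
0.14 (np.float64(312.9426769124471), np.float64(212.33245159216705)) (np.float64(341.59709264508126), np.float64(216.917596954701))
0.145 (np.float64(312.9498296753234), np.float64(209.86929562627844)) (np.float64(341.7147061311156), np.float64(216.37243551494848))
0.15 (np.float64(312.95701938658146), np.float64(207.39341595787454)) (np.float64(341.8336845833767), np.float64(215.82094719059714))
```

View pics/z10.png

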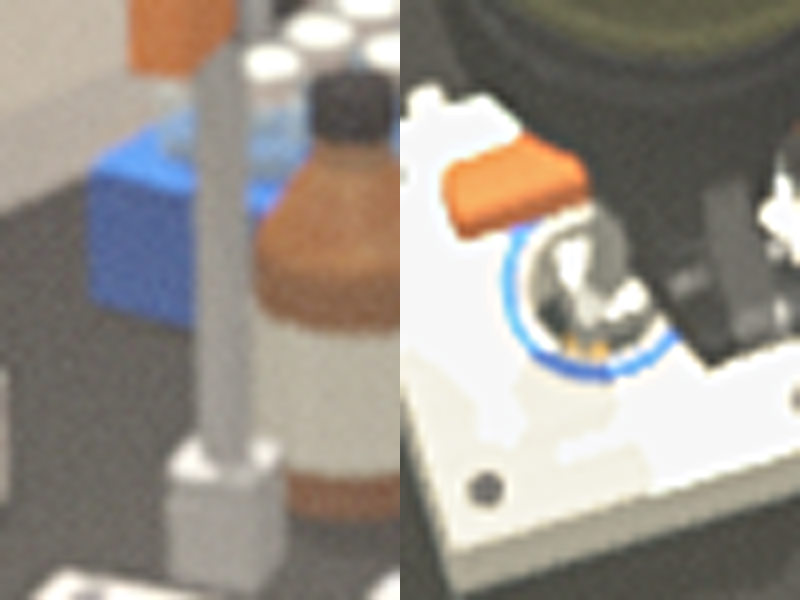

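Emit:
{"api": "servo_tool", "payload": {"series": [[255,[-2,4,0],-1],[255,[-3,5,0],0],[255,[0,3,0],0],[255,[0,0,0],0]]}}

```text
time: 13.9
eef_pos: [0.5482, 0.0238, 0.2705]
tcp_rot: [0.553, 0.833, -0.009, 0.0]
contact_force: [-1.0, -0.2, -2.5]
opening: 0.0128
```

```bash
cat >> h.py <<'E'
def tip(s,ox=.002,L=.127):
    M=R.from_quat(s['tcp_rot']); return s['eef_pos']+M.apply([ox,0,L])
def tgo(z,ph,B=(.5468,.0197),ox=.002):
    s=r.get_state(); t=tip(s,ox); print('tip',t.round(4)); go(s['eef_pos']+np.array([B[0],B[1],z])-t,ph)
E
python3 - <<'E'
from h import *
tgo(.12,112.5)
for n in ("side","top"): cv2.imwrite(f"pics/{n}8.png",r.get_image(n)[:,:,::-1])
s=r.get_state(); M=R.from_quat(s['tcp_rot'])
a=cv2.imread('pics/side8.png');b=cv2.imread('pics/top8.png')
K=8; o={'side':(280,110),'top':(315,180)}; im={'side':crop(a,280,110,50,75,8),'top':crop(b,315,180,50,75,8)}
for n in im:
    for x in(-.04,.04):
        for y in(-.007,.007):
            for z in(-.0293,-.0033):
                p=s['eef_pos']+M.apply([x+.0012,y,z]); u=proj(n,p); cv2.circle(im[n],(int((u[0]-o[n][0]+.5)*8),int((u[1]-o[n][1]+.5)*8)),4,(255,0,255),-1)
    t=tip(s)
    for x in(-.01,.01):
        for y in(-.01,.01):
            u=proj(n,t+M.apply([x,y,0])); cv2.circle(im[n],(int((u[0]-o[n][0]+.5)*8),int((u[1]-o[n][1]+.5)*8)),4,(0,255,255),-1)
cv2.imwrite('pics/z11.png',np.hstack([im['side'],im['top']]))
E
```

```text
tip [0.5462 0.0236 0.1435]
t 13.9 pos [0.5482 0.0238 0.2705] phi 112.83 q [-0.022  0.248  1.491 -0.017  1.412 -0.418] F [-1.  -0.2 -2.5] T [0.02 0.01 0.04] open 0.0128
tool z [-0.0098 -0.0163 -0.9998] delta tool mm [-3.6 -0.6 23.6] turn 0.33
```

View pics/z11.png

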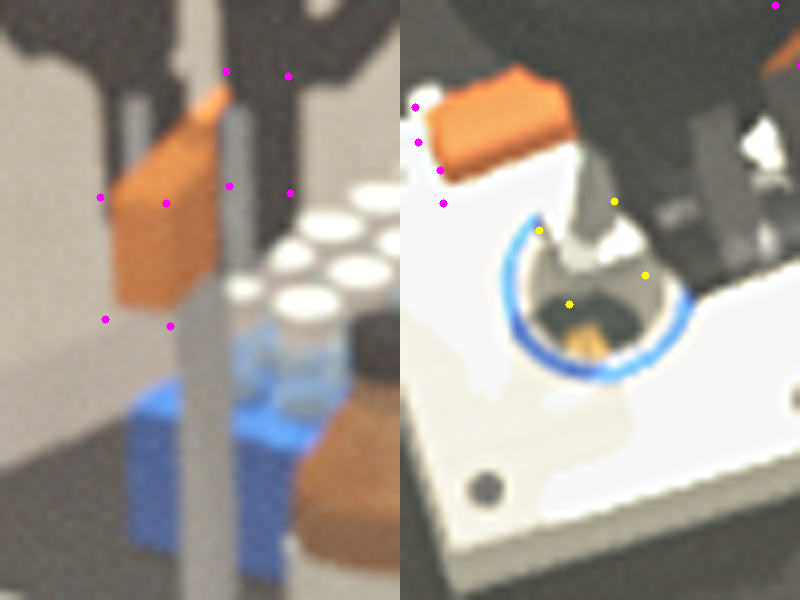

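Run:
```python
from h import *
a=cv2.imread('pics/side8.png');b=cv2.imread('pics/top8.png')
A=crop(a,295,165,40,60,10);B=crop(b,325,185,40,60,10)
s=r.get_state(); M=R.from_quat(s['tcp_rot'])
for ox,c in((.002,(0,255,255)),):
    t=tip(s,ox)
    for z in(0,-.028):
      for x in(-.01,.01):
        for y in(-.01,.01):
            for n,im,o in(('side',A,(295,165)),('top',B,(325,185))):
                u=proj(n,t+M.apply([x,y,z])); cv2.circle(im,(int((u[0]-o[0]+.5)*10),int((u[1]-o[1]+.5)*10)),3,c if z==0 else (0,0,255),-1)
cv2.imwrite('pics/z12.png',np.hstack([A,B]))
```

```text
(no output)
```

View pics/z12.png

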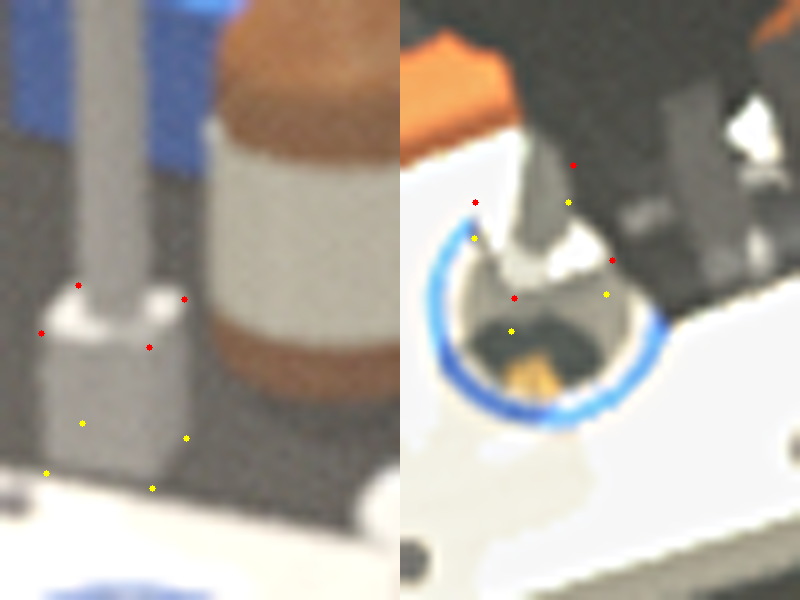

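Run:
```python
from h import *
s=r.get_state(); M=R.from_quat(s['tcp_rot']); t=tip(s)
for nm,a,b in(('near',(336.0,213.0),(310.0,198.1)),('right',(345.2,208.3),(313.2,194.2))):
    p,e=tri(a,b); print(nm,p.round(4),e)
    for x in(-.01,.01):
        for y in(-.01,.01): print(x,y,(p-(t+M.apply([x,y,-.028]))).round(4))
```

```text
near [0.5339 0.0283 0.1734] 0.002652679186984885
-0.01 -0.01 [-0.0067  0.0176  0.0017]
-0.01 0.01 [-0.0251  0.0099  0.002 ]
0.01 -0.01 [ 0.0011 -0.0008  0.0019]
0.01 0.01 [-0.0174 -0.0086  0.0022]
right [0.543  0.0105 0.1717] 0.004508703312879459
-0.01 -0.01 [ 0.0024 -0.0002  0.    ]
-0.01 0.01 [-0.016  -0.0079  0.0003]
0.01 -0.01 [ 0.0102 -0.0186  0.0002]
0.01 0.01 [-0.0082 -0.0264  0.0006]
```

Emit:
{"api": "servo_tool", "payload": {"series": [[255,[-2,-1,5],0],[255,[-1,-1,5],0],[255,[0,0,8],0],[255,[0,0,0],0]]}}

```text
time: 14.4
eef_pos: [0.546, 0.0196, 0.2508]
tcp_rot: [0.553, 0.833, -0.01, -0.0]
contact_force: [-0.3, 0.8, -2.3]
opening: 0.0129
```

Run:
```python
from h import *
tgo(.08,112.5,(.5455,.02))
```

```text
tip [0.5438 0.0193 0.1238]
t 14.4 pos [0.546  0.0196 0.2508] phi 112.85 q [-0.03   0.259  1.527 -0.017  1.367 -0.425] F [-0.3  0.8 -2.3] T [-0.01  0.01  0.01] open 0.0129
tool z [-0.0112 -0.0166 -0.9998] delta tool mm [ 0.4  2.6 43.7] turn 0.35
```

Emit:
{"api": "servo_tool", "payload": {"series": [[255,[0.5,1.5,5],0.3],[255,[0,0.5,6],0],[255,[0,0,0],0]]}}

```text
time: 14.7
eef_pos: [0.5473, 0.0206, 0.2383]
tcp_rot: [0.556, 0.831, -0.01, -0.0]
contact_force: [0.1, -0.0, -2.6]
opening: 0.0127
```

Run:
```python
from h import *
tgo(.08,112.5,(.5455,.02))
for n in ("side","top"): cv2.imwrite(f"pics/{n}9.png",r.get_image(n)[:,:,::-1])
a=cv2.imread('pics/side9.png');b=cv2.imread('pics/top9.png')
cv2.imwrite('pics/z13.png',np.hstack([crop(a,285,185,40,60,10),crop(b,320,185,40,60,10)]))
```

```text
tip [0.545  0.0203 0.1113]
t 14.7 pos [0.5473 0.0206 0.2383] phi 112.49 q [-0.028  0.27   1.543 -0.017  1.341 -0.417] F [ 0.1 -0.  -2.6] T [-0.07  0.03 -0.01] open 0.0127
tool z [-0.0121 -0.0165 -0.9998] delta tool mm [-0.1  0.9 31.3] turn -0.01
```

View pics/z13.png

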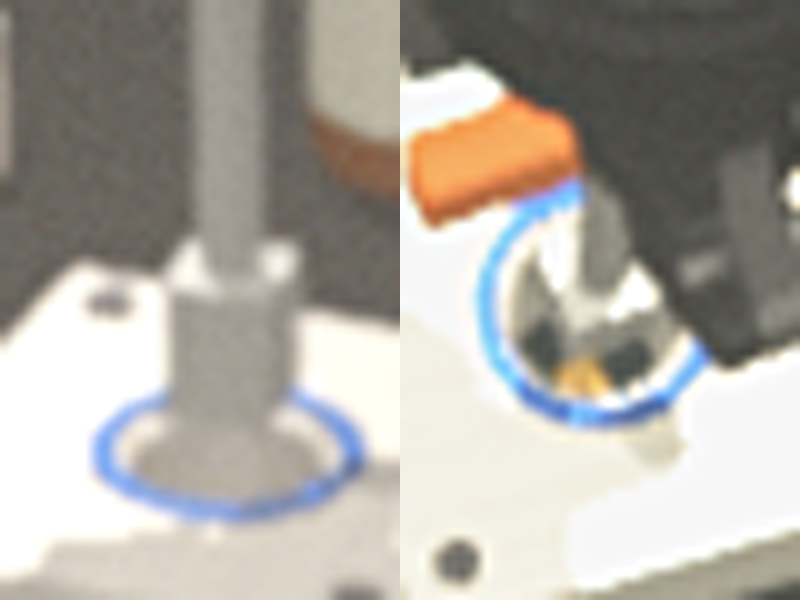

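Emit:
{"api": "servo_tool", "payload": {"series": [[255,[0,0.5,6],0],[255,[0,0,8],0],[255,[0,0,8],0],[255,[0,0,8],0],[255,[0,0,0],0]]}}

```text
time: 15.3
eef_pos: [0.5482, 0.0202, 0.2069]
tcp_rot: [0.556, 0.831, -0.01, 0.0]
contact_force: [-1.0, 0.6, -1.9]
opening: 0.0126
```

Run:
```python
from h import *
tgo(.045,112.5,(.5455,.02))
```

```text
tip [0.5462 0.02   0.0799]
t 15.3 pos [0.5482 0.0202 0.2069] phi 112.5 q [-0.029  0.296  1.589 -0.018  1.266 -0.416] F [-1.   0.6 -1.9] T [ 0.03  0.06 -0.03] open 0.0126
tool z [-0.0099 -0.0165 -0.9998] delta tool mm [ 0.7 -0.1 34.9] turn -0.0
```

Emit:
{"api": "servo_tool", "payload": {"series": [[255,[0,-0.3,8],0],[255,[0,0,9],0],[255,[0,0,9],0],[255,[0,0,7],0],[255,[0,0,0],0]]}}

```text
time: 15.8
eef_pos: [0.5474, 0.0195, 0.1705]
tcp_rot: [0.556, 0.831, -0.01, 0.0]
contact_force: [0.4, -0.1, -3.3]
opening: 0.0125
```

Run:
```python
from h import *
tgo(.03,112.5,(.5455,.02))
for n in ("side","top"): cv2.imwrite(f"pics/{n}10.png",r.get_image(n)[:,:,::-1])
a=cv2.imread('pics/side10.png');b=cv2.imread('pics/top10.png')
cv2.imwrite('pics/z14.png',np.hstack([crop(a,285,185,40,60,10),crop(b,320,185,40,60,10)]))
```

```text
tip [0.5453 0.0193 0.0435]
t 15.8 pos [0.5474 0.0195 0.1705] phi 112.5 q [-0.03   0.329  1.641 -0.018  1.182 -0.416] F [ 0.4 -0.1 -3.3] T [ 0.03  0.01 -0.03] open 0.0125
tool z [-0.0107 -0.0165 -0.9998] delta tool mm [ 0.7  0.7 13.5] turn -0.0
```

View pics/z14.png

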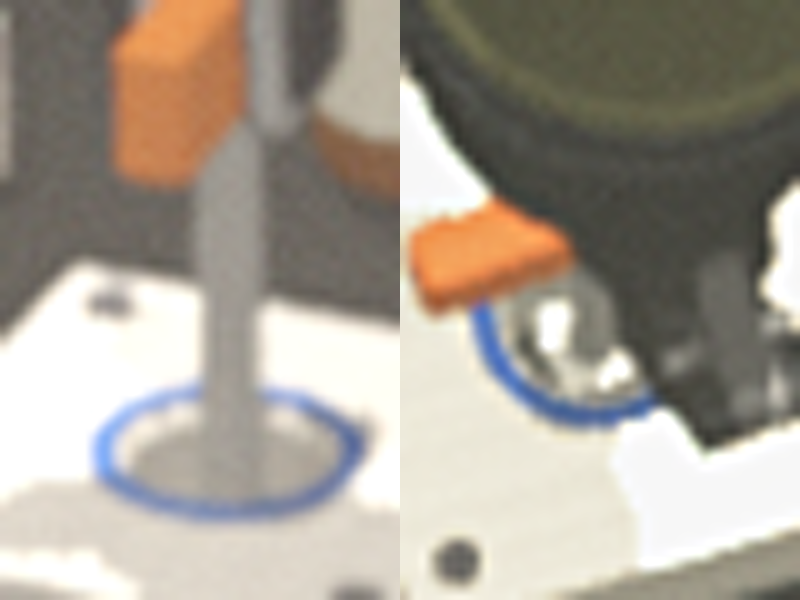

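Emit:
{"api": "servo_tool", "payload": {"series": [[255,[0.5,0.5,5],0],[255,[0,0,5],0],[255,[0,0,4],0]]}}

```text
time: 16.2
eef_pos: [0.5499, 0.02, 0.1582]
tcp_rot: [0.556, 0.831, -0.008, 0.003]
contact_force: [-0.3, 0.3, -3.5]
opening: 0.0126
```

Emit:
{"api": "servo_tool", "payload": {"series": [[255,[0,0,3],0],[255,[0,0,3],0]]}}

```text
time: 16.4
eef_pos: [0.5498, 0.0199, 0.1515]
tcp_rot: [0.556, 0.831, -0.008, 0.003]
contact_force: [0.1, 0.3, -2.2]
opening: 0.0125
```

Run:
```python
from h import *
tgo(.01,112.5,(.5455,.02))
```

```text
tip [0.5484 0.0196 0.0245]
t 16.4 pos [0.5498 0.0199 0.1515] phi 112.5 q [-0.029  0.349  1.665 -0.019  1.133 -0.414] F [ 0.1  0.3 -2.2] T [0.   0.02 0.02] open 0.0125
tool z [-0.005  -0.0167 -0.9998] delta tool mm [ 1.7 -2.3 14.5] turn 0.0
```

Emit:
{"api": "servo_tool", "payload": {"series": [[255,[0.8,-1.2,-1],0],[255,[0.5,-0.8,0],0],[255,[0,0,0],0]]}}

```text
time: 16.7
eef_pos: [0.5468, 0.0204, 0.1521]
tcp_rot: [0.556, 0.831, -0.009, 0.002]
contact_force: [-0.4, 1.2, -3.3]
opening: 0.0127
```

Run:
```python
from h import *
tgo(.01,112.5,(.5455,.02))
```

```text
tip [0.5453 0.0201 0.025 ]
t 16.7 pos [0.5468 0.0204 0.1521] phi 112.5 q [-0.029  0.345  1.669 -0.019  1.133 -0.413] F [-0.4  1.2 -3.3] T [ 0.02  0.03 -0.08] open 0.0127
tool z [-0.0061 -0.0166 -0.9998] delta tool mm [ 0.   0.3 15. ] turn -0.0
```

Emit:
{"api": "servo_tool", "payload": {"series": [[255,[0,0,3],0],[255,[0,0,3],0]]}}

```text
time: 16.9
eef_pos: [0.5474, 0.0202, 0.1465]
tcp_rot: [0.556, 0.831, -0.008, 0.003]
contact_force: [0.6, -1.3, -3.1]
opening: 0.0128
```

Run:
```python
from h import *
tgo(.01,112.5,(.5455,.02))
```

```text
tip [0.546  0.02   0.0195]
t 16.9 pos [0.5474 0.0202 0.1465] phi 112.5 q [-0.029  0.351  1.677 -0.019  1.118 -0.413] F [ 0.6 -1.3 -3.1] T [-0.03  0.02  0.  ] open 0.0128
tool z [-0.0043 -0.0167 -0.9999] delta tool mm [ 0.4 -0.4  9.5] turn -0.0
```

Emit:
{"api": "servo_tool", "payload": {"series": [[255,[0,0,3],0],[255,[0,0,3],0]]}}

```text
time: 17.1
eef_pos: [0.5474, 0.0202, 0.1401]
tcp_rot: [0.556, 0.831, -0.008, 0.003]
contact_force: [-0.7, -0.1, -2.7]
opening: 0.0127
```

Run:
```python
from h import *
tgo(.01,112.5,(.5455,.02))
```

```text
tip [0.5462 0.0199 0.0131]
t 17.1 pos [0.5474 0.0202 0.1401] phi 112.5 q [-0.029  0.358  1.685 -0.019  1.103 -0.413] F [-0.7 -0.1 -2.7] T [-0.04  0.04  0.03] open 0.0127
tool z [-0.004  -0.0167 -0.9999] delta tool mm [ 0.4 -0.6  3.1] turn 0.0
```

Emit:
{"api": "servo_tool", "payload": {"series": [[255,[0,0,2],0],[255,[0,0,1.5],0],[255,[0,0,1],0]]}}

```text
time: 17.4
eef_pos: [0.5478, 0.02, 0.1366]
tcp_rot: [0.556, 0.831, -0.008, 0.003]
contact_force: [-3.3, -0.3, 9.0]
opening: 0.0126
```

Run:
```python
from h import *
tgo(.01,112.5,(.5455,.02))
```

```text
tip [0.5466 0.0197 0.0096]
t 17.4 pos [0.5478 0.02   0.1366] phi 112.5 q [-0.029  0.362  1.689 -0.019  1.094 -0.413] F [-3.3 -0.3  9. ] T [0.03 0.76 0.07] open 0.0126
tool z [-0.0034 -0.0169 -0.9999] delta tool mm [ 0.7 -0.9 -0.4] turn 0.0
```

Emit:
{"api": "servo_tool", "payload": {"series": [[255,[0,0,-1.2],0],[255,[0,0,0],-4],[255,[0,0,0],-5],[255,[0,0,0],-5],[255,[0,0,0],-5]]}}

```text
time: 17.9
eef_pos: [0.5487, 0.0202, 0.1382]
tcp_rot: [0.405, 0.914, -0.008, 0.003]
contact_force: [-2.5, -0.3, -0.9]
opening: 0.0128
```

Run:
```python
from h import *
tgo(.0105,190,(.5463,.02))
```

```text
tip [0.5472 0.0196 0.0112]
t 17.9 pos [0.5487 0.0202 0.1382] phi 132.17 q [-0.029  0.36   1.686 -0.018  1.096 -0.756] F [-2.5 -0.3 -0.9] T [ 0.11  0.03 -0.1 ] open 0.0128
tool z [-0.0011 -0.0164 -0.9999] delta tool mm [ 0.9 -0.4  0.7] turn -57.83
```

Emit:
{"api": "servo_tool", "payload": {"series": [[255,[0.4,-0.3,0],-6],[255,[0,0,0],-6],[255,[0,0,0],-6],[255,[0,0,0],-6],[255,[0,0,0],-6]]}}

```text
time: 18.4
eef_pos: [0.5493, 0.0209, 0.1382]
tcp_rot: [0.145, 0.989, -0.007, 0.001]
contact_force: [0.3, 0.8, -1.2]
opening: 0.013
```

Run:
```python
from h import *
tgo(.0105,190,(.5463,.02))
```

```text
tip [0.5475 0.0195 0.0112]
t 18.4 pos [0.5493 0.0209 0.1382] phi 163.29 q [-0.029  0.36   1.687 -0.017  1.094 -1.3  ] F [ 0.3  0.8 -1.2] T [ 0.11  0.01 -0.18] open 0.013
tool z [ 9.000e-04 -1.480e-02 -9.999e-01] delta tool mm [1.3 0.1 0.7] turn -26.71
```

Emit:
{"api": "servo_tool", "payload": {"series": [[255,[0.5,0,0],-6],[255,[0,0,0],-6],[255,[0,0,0],-4]]}}

```text
time: 18.7
eef_pos: [0.5494, 0.0214, 0.1382]
tcp_rot: [0.0, 1.0, -0.007, 0.001]
contact_force: [-0.8, 0.6, -0.6]
opening: 0.0127
```

Run:
```python
from h import *
tgo(.0105,190,(.5463,.02))
```

```text
tip [0.5477 0.0196 0.0112]
t 18.7 pos [0.5494 0.0214 0.1382] phi 179.95 q [-0.029  0.36   1.687 -0.015  1.092 -1.591] F [-0.8  0.6 -0.6] T [ 0.04  0.07 -0.11] open 0.0127
tool z [ 0.0019 -0.0138 -0.9999] delta tool mm [1.4 0.4 0.7] turn -10.05
```

Emit:
{"api": "servo_tool", "payload": {"series": [[255,[0,0,0],-3],[255,[0,0,0],-3]]}}

```text
time: 18.9
eef_pos: [0.5494, 0.0216, 0.1381]
tcp_rot: [-0.054, 0.999, -0.007, 0.001]
contact_force: [-0.3, 0.6, -1.4]
opening: 0.0129
```

Run:
```python
from h import *
tgo(.0105,190,(.5463,.02))
```

```text
tip [0.5477 0.0197 0.0111]
t 18.9 pos [0.5494 0.0216 0.1381] phi -173.81 q [-0.029  0.36   1.687 -0.015  1.092 -1.701] F [-0.3  0.6 -1.4] T [ 0.08  0.07 -0.13] open 0.0129
tool z [ 0.0019 -0.0133 -0.9999] delta tool mm [1.4 0.5 0.6] turn -3.81
```

Emit:
{"api": "servo_tool", "payload": {"series": [[255,[0,0,0],-2],[255,[0,0,0],-2]]}}

```text
time: 19.1
eef_pos: [0.5495, 0.0217, 0.1381]
tcp_rot: [-0.09, 0.996, -0.007, 0.0]
contact_force: [0.2, -1.0, -0.8]
opening: 0.0129
```

Run:
```python
from h import *
tgo(.0105,190,(.5463,.02))
```

```text
tip [0.5477 0.0197 0.0111]
t 19.1 pos [0.5495 0.0217 0.1381] phi -169.65 q [-0.029  0.36   1.687 -0.014  1.092 -1.773] F [ 0.2 -1.  -0.8] T [ 0.07  0.04 -0.11] open 0.0129
tool z [ 0.0019 -0.0129 -0.9999] delta tool mm [1.4 0.5 0.6] turn 0.35
```

Emit:
{"api": "servo_tool", "payload": {"series": [[255,[0,0,0],-2],[255,[0,0,0],-2]]}}

```text
time: 19.3
eef_pos: [0.5495, 0.0219, 0.1382]
tcp_rot: [-0.126, 0.992, -0.006, 0.0]
contact_force: [-0.8, 0.6, -1.5]
opening: 0.0128
```

Run:
```python
from h import *
tgo(.0105,190,(.5463,.02))
for n in ("side","top"): cv2.imwrite(f"pics/{n}11.png",r.get_image(n)[:,:,::-1])
a=cv2.imread('pics/side11.png');b=cv2.imread('pics/top11.png')
cv2.imwrite('pics/z15.png',np.hstack([crop(a,265,165,80,120,5),crop(b,295,165,80,120,5)]))
```

```text
tip [0.5478 0.0198 0.0112]
t 19.3 pos [0.5495 0.0219 0.1382] phi -165.52 q [-0.029  0.36   1.687 -0.014  1.092 -1.846] F [-0.8  0.6 -1.5] T [ 0.05  0.1  -0.1 ] open 0.0128
tool z [ 0.0019 -0.0125 -0.9999] delta tool mm [1.4 0.6 0.7] turn 4.48
```

View pics/z15.png

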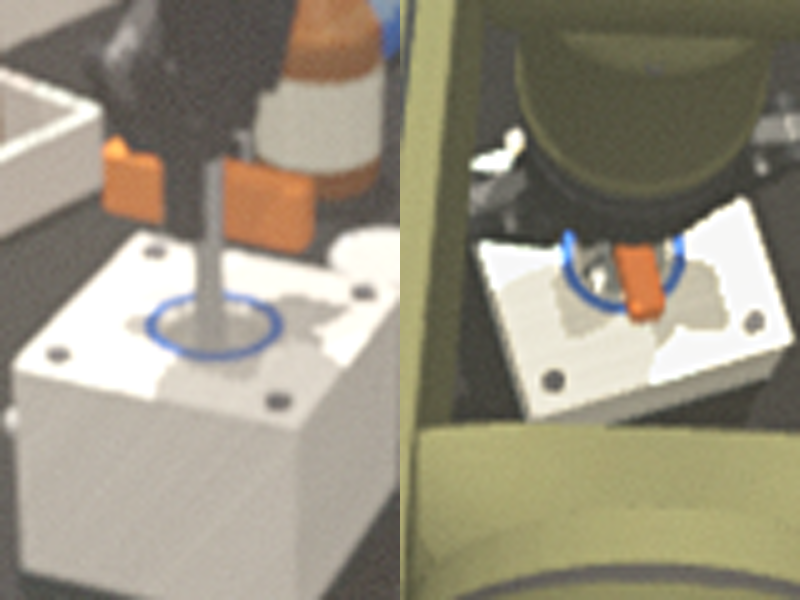

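Emit:
{"api": "servo_tool", "payload": {"series": [[255,[0,0,0],-3]]}}

```text
time: 19.5
eef_pos: [0.5494, 0.0219, 0.1382]
tcp_rot: [-0.151, 0.988, -0.006, -0.0]
contact_force: [-0.7, 0.0, -0.1]
opening: 0.013
```

Emit:
{"api": "servo_tool", "payload": {"series": [[255,[0,0,0],-3]]}}

```text
time: 19.6
eef_pos: [0.5494, 0.022, 0.1381]
tcp_rot: [-0.177, 0.984, -0.006, -0.0]
contact_force: [-0.6, 0.1, -1.0]
opening: 0.0128
```

Run:
```python
from h import *
tgo(.0105,190,(.5463,.02))
a=cv2.imread('pics/top11.png')
import glob
im=r.get_image('top')[:,:,::-1]; cv2.imwrite('pics/top12.png',im)
for f in('pics/top11.png','pics/top12.png'):
    h=cv2.cvtColor(cv2.imread(f),cv2.COLOR_BGR2HSV); m=cv2.inRange(h,(3,130,120),(22,255,255)); m[:200]=0;m[235:]=0;m[:,:325]=0;m[:,440:]=0
    k=cv2.findNonZero(m); q=cv2.boxPoints(cv2.minAreaRect(k)); pp=np.array([plane('top',*p,.166) for p in q])
    print([np.degrees(np.arctan2(*(pp[(i+1)%4]-pp[i])[1::-1])).round(1) for i in range(4)],len(k))
cv2.imwrite('pics/z16.png',np.hstack([crop(cv2.imread('pics/top11.png'),325,200,40,40,10),crop(im,325,200,40,40,10)]))
```

```text
tip [0.5478 0.0197 0.0111]
t 19.6 pos [0.5494 0.022  0.1381] phi -159.57 q [-0.029  0.36   1.687 -0.014  1.093 -1.95 ] F [-0.6  0.1 -1. ] T [ 0.09  0.09 -0.12] open 0.0128
tool z [ 0.0018 -0.0121 -0.9999] delta tool mm [1.3 0.8 0.6] turn 10.43
[np.float64(-74.3), np.float64(-165.4), np.float64(105.6), np.float64(14.8)] 110
[np.float64(-69.8), np.float64(-161.1), np.float64(110.1), np.float64(19.1)] 111
```

View pics/z16.png

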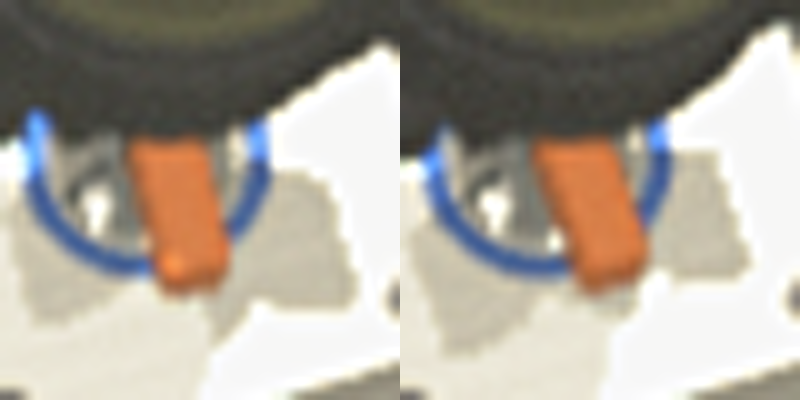

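Run:
```python
from h import *
s=r.get_state(); print(s['tau'].round(2), s['torque'])
im=r.get_image('side')[:,:,::-1]; cv2.imwrite('pics/side12.png',im)
print(r.get_state()['torque'],r.get_state()['tau'].round(2))
cv2.imwrite('pics/z17.png',crop(im,285,185,60,75,8))
```

```text
[ -0.07 -46.17 -22.08  -0.27  -0.14  -0.15] [ 0.18616055  0.06547307 -0.12788411]
[ 0.07849373  0.08503234 -0.14098067] [ -0.1  -46.17 -22.08  -0.28  -0.15  -0.46]
```

View pics/z17.png

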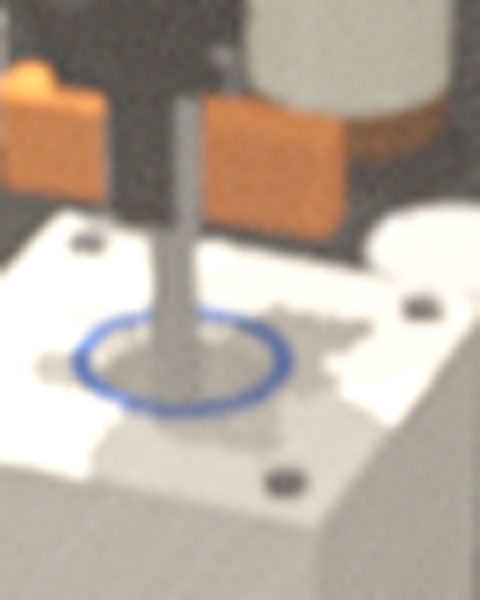

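Emit:
{"api": "servo_tool", "payload": {"series": [[255,[0,0,0],-4]]}}

```text
time: 19.8
eef_pos: [0.5494, 0.0221, 0.1381]
tcp_rot: [-0.21, 0.978, -0.006, -0.0]
contact_force: [-0.3, 0.6, -1.9]
opening: 0.013
```

```bash
cat > bar.py <<'E'
from h import *
tgo(.0105,190,(.5463,.02))
im=r.get_image('top')[:,:,::-1]
h=cv2.cvtColor(np.ascontiguousarray(im),cv2.COLOR_BGR2HSV); m=cv2.inRange(h,(3,130,120),(22,255,255)); m[:200]=0;m[235:]=0;m[:,:325]=0;m[:,440:]=0
k=cv2.findNonZero(m); q=cv2.boxPoints(cv2.minAreaRect(k)); pp=np.array([plane('top',*p,.166) for p in q])
print('bar',[np.degrees(np.arctan2(*(pp[(i+1)%4]-pp[i])[1::-1])).round(1) for i in range(4)],len(k))
E
python3 bar.py
```

```text
tip [0.5478 0.0198 0.0111]
t 19.8 pos [0.5494 0.0221 0.1381] phi -155.72 q [-0.029  0.36   1.687 -0.013  1.093 -2.017] F [-0.3  0.6 -1.9] T [ 0.11  0.09 -0.25] open 0.013
tool z [ 0.0018 -0.0118 -0.9999] delta tool mm [1.3 0.8 0.6] turn 14.28
bar [np.float64(-61.6), np.float64(-153.0), np.float64(118.3), np.float64(27.1)] 110
```

Emit:
{"api": "servo_tool", "payload": {"series": [[255,[0,0,0],-4]]}}

```text
time: 19.95
eef_pos: [0.5494, 0.0222, 0.1381]
tcp_rot: [-0.245, 0.969, -0.006, -0.001]
contact_force: [-0.7, 0.6, -1.2]
opening: 0.0127
```

```bash
python3 bar.py
```

```text
tip [0.5479 0.0198 0.0111]
t 19.95 pos [0.5494 0.0222 0.1381] phi -151.58 q [-0.029  0.36   1.687 -0.013  1.093 -2.09 ] F [-0.7  0.6 -1.2] T [ 0.13  0.12 -0.29] open 0.0127
tool z [ 0.0018 -0.0116 -0.9999] delta tool mm [1.3 1.  0.6] turn 18.42
bar [np.float64(-61.6), np.float64(-153.0), np.float64(118.3), np.float64(27.1)] 108
```

Emit:
{"api": "servo_tool", "payload": {"series": [[255,[0,0,0],-4]]}}

```text
time: 20.1
eef_pos: [0.5494, 0.0223, 0.1381]
tcp_rot: [-0.28, 0.96, -0.006, -0.001]
contact_force: [-0.4, 0.3, -1.9]
opening: 0.0122
```

```bash
python3 bar.py
python3 - <<'E'
from h import *
for n in ("side","top"): cv2.imwrite(f"pics/{n}13.png",r.get_image(n)[:,:,::-1])
a=cv2.imread('pics/side13.png');b=cv2.imread('pics/top13.png')
cv2.imwrite('pics/z18.png',np.hstack([crop(a,265,165,80,100,5),crop(b,295,165,80,100,5)]))
E
```

```text
tip [0.5479 0.0198 0.0111]
t 20.1 pos [0.5494 0.0223 0.1381] phi -147.48 q [-0.029  0.36   1.687 -0.013  1.093 -2.161] F [-0.4  0.3 -1.9] T [ 0.19  0.05 -0.34] open 0.0122
tool z [ 0.0017 -0.0113 -0.9999] delta tool mm [1.3 1.1 0.6] turn 22.52
bar [np.float64(-57.2), np.float64(-148.7), np.float64(122.7), np.float64(31.5)] 107
```

View pics/z18.png

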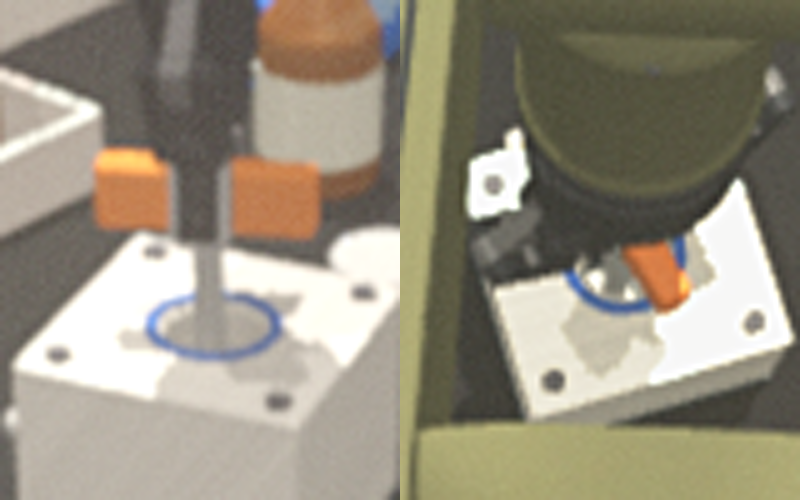

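Emit:
{"api": "servo_tool", "payload": {"series": [[255,[0,0,0],4]]}}

```text
time: 20.35
eef_pos: [0.5494, 0.0222, 0.1381]
tcp_rot: [-0.243, 0.97, -0.006, -0.001]
contact_force: [-0.1, -0.0, -1.6]
opening: 0.0128
```

```bash
python3 bar.py
```

```text
tip [0.5478 0.0198 0.0111]
t 20.35 pos [0.5494 0.0222 0.1381] phi -151.82 q [-0.029  0.36   1.687 -0.013  1.093 -2.085] F [-0.1 -0.  -1.6] T [ 0.04  0.06 -0.22] open 0.0128
tool z [ 0.0017 -0.0116 -0.9999] delta tool mm [1.3 0.9 0.6] turn 18.18
bar [np.float64(-61.6), np.float64(-153.0), np.float64(118.3), np.float64(27.1)] 108
```

Emit:
{"api": "servo_tool", "payload": {"series": [[255,[0,0,0],4]]}}

```text
time: 20.5
eef_pos: [0.5494, 0.0221, 0.1381]
tcp_rot: [-0.206, 0.979, -0.006, -0.0]
contact_force: [-0.1, -1.0, -1.1]
opening: 0.0124
```

```bash
python3 bar.py
```

```text
tip [0.5478 0.0198 0.0111]
t 20.5 pos [0.5494 0.0221 0.1381] phi -156.23 q [-0.029  0.36   1.687 -0.013  1.093 -2.008] F [-0.1 -1.  -1.1] T [ 0.02  0.03 -0.04] open 0.0124
tool z [ 0.0017 -0.0118 -0.9999] delta tool mm [1.3 0.8 0.6] turn 13.77
bar [np.float64(-61.6), np.float64(-153.0), np.float64(118.3), np.float64(27.1)] 108
```

Emit:
{"api": "servo_tool", "payload": {"series": [[255,[0,0,0],4]]}}

```text
time: 20.65
eef_pos: [0.5495, 0.022, 0.1381]
tcp_rot: [-0.169, 0.986, -0.006, -0.0]
contact_force: [-0.1, -0.9, -1.6]
opening: 0.0132
```

```bash
python3 bar.py
```

```text
tip [0.5478 0.0198 0.0111]
t 20.65 pos [0.5495 0.022  0.1381] phi -160.53 q [-0.029  0.36   1.687 -0.014  1.092 -1.933] F [-0.1 -0.9 -1.6] T [ 0.05  0.03 -0.04] open 0.0132
tool z [ 0.0018 -0.0121 -0.9999] delta tool mm [1.4 0.7 0.6] turn 9.47
bar [np.float64(-69.8), np.float64(-161.1), np.float64(110.1), np.float64(19.1)] 110
```

Emit:
{"api": "servo_tool", "payload": {"series": [[255,[0,0,0],4],[255,[0,0,0],4]]}}

```text
time: 20.9
eef_pos: [0.5495, 0.0217, 0.138]
tcp_rot: [-0.097, 0.995, -0.006, 0.0]
contact_force: [-1.4, -0.4, -2.7]
opening: 0.0128
```

Emit:
{"api": "servo_tool", "payload": {"series": [[255,[0,0,1],0],[255,[0,0,1],0]]}}

```text
time: 21.1
eef_pos: [0.5499, 0.0217, 0.1366]
tcp_rot: [-0.099, 0.995, -0.007, 0.001]
contact_force: [-1.9, 0.5, 9.1]
opening: 0.0127
```

```bash
python3 bar.py
```

```text
tip [0.5483 0.0196 0.0096]
t 21.1 pos [0.5499 0.0217 0.1366] phi -168.61 q [-0.029  0.362  1.689 -0.014  1.088 -1.792] F [-1.9  0.5  9.1] T [ 0.12  0.59 -0.02] open 0.0127
tool z [ 0.0027 -0.0129 -0.9999] delta tool mm [ 1.9  0.7 -0.9] turn 1.39
bar [np.float64(-78.9), np.float64(-169.9), np.float64(101.0), np.float64(10.3)] 106
```

Emit:
{"api": "servo_tool", "payload": {"series": [[255,[0,0,-0.7],0],[200,[0,0,0],0],[140,[0,0,0],0],[0,[0,0,0],0],[0,[0,0,0],0],[0,[0,0,0],0],[0,[0,0,0],0]]}}

```text
time: 21.85
eef_pos: [0.5513, 0.0215, 0.138]
tcp_rot: [-0.102, 0.995, -0.007, 0.002]
contact_force: [0.1, -0.5, -0.1]
opening: 0.0855
```

Emit:
{"api": "servo_tool", "payload": {"series": [[0,[0,0,-5],0],[0,[0,0,-10],0],[0,[0,0,-12],0],[0,[0,0,-15],0],[0,[0,0,-20],0],[0,[0,0,-20],0],[0,[0,0,-20],0]]}}

```text
time: 22.55
eef_pos: [0.5492, 0.0229, 0.2461]
tcp_rot: [-0.102, 0.995, -0.007, 0.001]
contact_force: [1.4, -0.6, 0.8]
opening: 0.0853
```

Run:
```python
from h import *
go([.45,-.2,.25],190)
for n in ("side","top"): cv2.imwrite(f"pics/{n}14.png",r.get_image(n)[:,:,::-1])
a=cv2.imread('pics/side14.png');b=cv2.imread('pics/top14.png')
cv2.imwrite('pics/z19.png',np.hstack([crop(a,265,165,80,100,5),crop(b,295,165,80,100,5)]))
```

```text
t 22.55 pos [0.5492 0.0229 0.2461] phi -168.29 q [-0.026  0.259  1.538 -0.014  1.342 -1.798] F [ 1.4 -0.6  0.8] T [ 0.02  0.01 -0.02] open 0.0853
tool z [ 0.0026 -0.0134 -0.9999] delta tool mm [ 142.4 -198.2   -1.2] turn 1.71
```

View pics/z19.png

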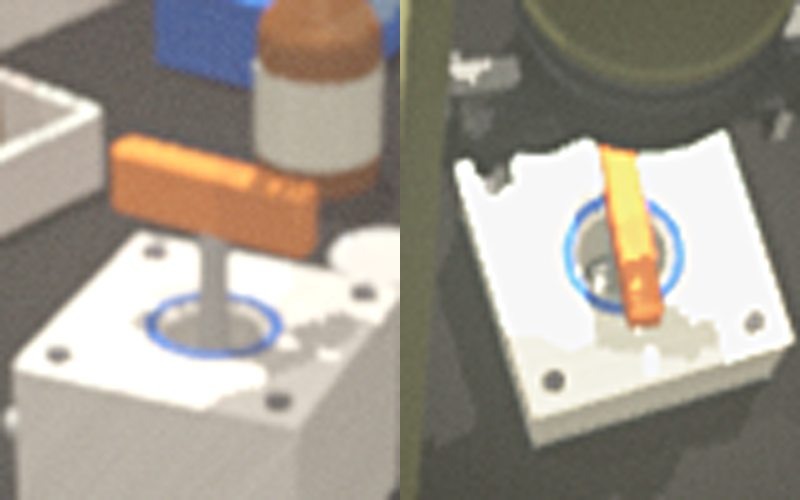

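Emit:
{"api": "servo_tool", "payload": {"series": [[0,[20,0,-10],0],[0,[25,-10,-5],0],[0,[20,-25,0],0],[0,[15,-30,0],0],[0,[10,-30,0],0],[0,[10,-30,0],0],[0,[0,-30,0],0],[0,[0,-30,0],0]]}}

```text
time: 23.45
eef_pos: [0.4865, -0.1799, 0.2669]
tcp_rot: [-0.106, 0.994, -0.006, 0.005]
contact_force: [-0.2, 0.8, 0.3]
opening: 0.0857
```

Run:
```python
from h import *
go([.45,-.2,.25],190)
for n in ("side","top"): cv2.imwrite(f"pics/{n}15.png",r.get_image(n)[:,:,::-1])
```

```text
t 23.45 pos [ 0.4865 -0.1799  0.2669] phi -167.84 q [-0.431  0.194  1.574 -0.006  1.358 -2.213] F [-0.2  0.8  0.3] T [-0.01  0.01  0.01] open 0.0857
tool z [ 0.0115 -0.0116 -0.9999] delta tool mm [ 40.1 -11.7  16.7] turn 2.16
```

View pics/top15.png

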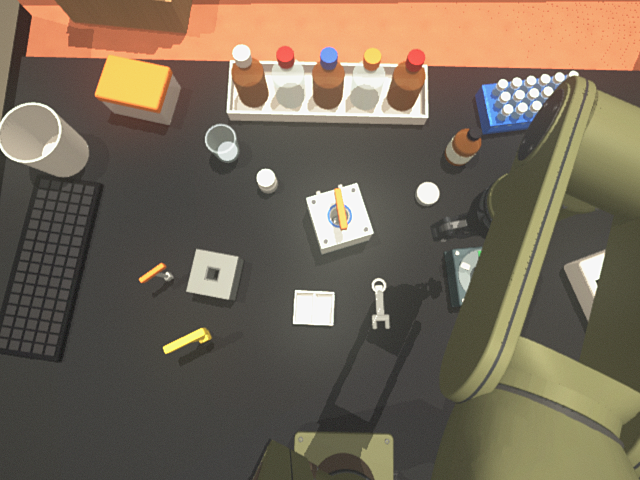

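View pics/side15.png

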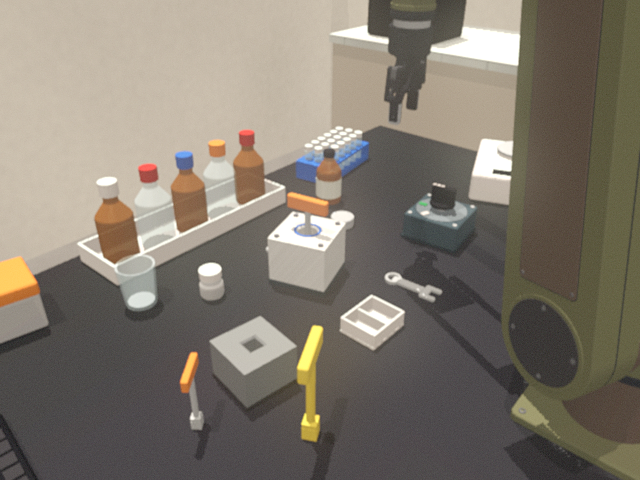

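Run:
```python
from h import *
for n,b in(('top',(320,180,40,60)),('side',(275,185,65,40))):
    h=cv2.cvtColor(cv2.imread(f'pics/{n}15.png'),cv2.COLOR_BGR2HSV); x,y,w,hh=b
    m=np.zeros(h.shape[:2],np.uint8); m[y:y+hh,x:x+w]=cv2.inRange(h,(5,130,200 if n=='top' else 120),(24,255,255))[y:y+hh,x:x+w]
    k=cv2.findNonZero(m); q=cv2.minAreaRect(k); pp=np.array([plane(n,*p,.166) for p in cv2.boxPoints(q)])
    print(n,len(k),q,pp.mean(0),[np.degrees(np.arctan2(*(pp[(i+1)%4]-pp[i])[1::-1])).round(1) for i in range(4)],[np.linalg.norm(pp[(i+1)%4]-pp[i]).round(4) for i in range(4)])
a=cv2.imread('pics/side15.png'); b=cv2.imread('pics/top15.png')
cv2.imwrite('pics/z20.png',np.hstack([crop(a,275,185,65,65,6),crop(b,315,180,50,65,6)]))
```

```text
top 99 ((340.4560241699219, 208.0080108642578), (41.32253646850586, 7.513189315795898), 79.69515228271484) [0.54695363 0.02061972 0.166     ] [np.float64(-78.0), np.float64(-169.1), np.float64(101.9), np.float64(11.1)] [np.float64(0.0145), np.float64(0.0807), np.float64(0.0142), np.float64(0.0807)]
side 613 ((306.64703369140625, 203.41177368164062), (42.6862678527832, 15.522278785705566), 14.03624439239502) [0.53417682 0.03579092 0.166     ] [np.float64(-53.2), np.float64(-168.3), np.float64(122.9), np.float64(13.0)] [np.float64(0.0605), np.float64(0.0856), np.float64(0.0568), np.float64(0.0806)]
```

View pics/z20.png

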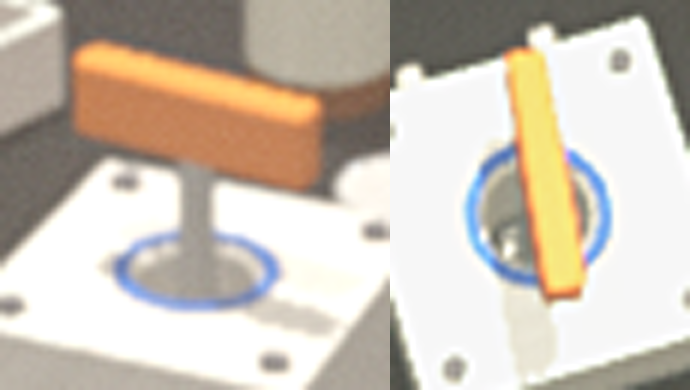

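```bash
python3 -c "
from h import *
print(r.get_state()['time'],r.job_done())"
```

```text
the job is handed in; nothing more can be done
23.55 None
```

I finished the purge setup and handed the job in at 23.55 s, well inside the 64 s limit. No verdict is reported, so the checks below are my own.

**Selector:** I gripped the knob, pushed it down about 8 mm and turned it clockwise about 59°, then let it rise with the gripper. A picture after release showed it up and pointing at the green mark. Partway through the turn it crept up about 2.5 mm, so I pushed it back down to the bottom stop before carrying on.

**T-key:** I lowered the key from the stand into the bore until it met the floor at the expected depth, then turned the stem anticlockwise until the torque rose to about 0.34 N m (0.1–0.18 N m on the way). I eased it back, let go and moved the arm clear. In the last pictures the key stands upright, centred on the bore to about 1 mm. Its bar is 83° round from shut, which puts the stem at about 1.2 rad once the play is taken off.

**Bystanders:** the spanner, tray, jar, beaker, tin and amber bottle all look unmoved in the last pictures.

**Doubts:**
- **Stop angle:** the torque rose later than I expected. The tool had turned about 10–15° past where I calculated the stop, probably because the gripper pads give a little.
- **Stem angle:** it is inferred from the key's angle, because the stem is hidden under the key.
- **Selector in the last pictures:** the arm partly hid it in the top view. The side view still showed it up.

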